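# Stack two chair-arm boards in the tilted glue-up cradle and close the keeper

### The arm

A 7-joint arm with a two-finger parallel gripper is mounted at the origin on the work surface. World frame = base frame: x ahead of the robot, y to its left, z up, the work surface at z = 0. Lengths are in mm, angles in rad, forces in N, time in s.
With the tool pointing down it reaches from about 400 to 850 mm from the base axis. Payload 4.5 kg.
Tool frame: the origin (TCP) lies on the centre line of the jaws, within the pads' length; the fingertips stand 14 mm ahead of it and the grasp point (between the pads) lies 5 mm behind it (env.nose_length is the distance from the TCP to the fingertips, in mm); z points along the fingers, x is the direction in which the jaws open and shut, and the axes are right-handed (so a half turn about z gives the same grasp; the last joint's range is limited). The gripper opens to 88 mm and grips with 3 to 60 N. Pads are 18 mm wide; open, the fingers measure 123 mm over their backs; the gripper's body (75 mm by 187 mm) begins 45 mm behind the grasp point.
Start: joints at [1.144, 0.689, -0.195, 1.565, 0.157, 0.902, -0.215], TCP at [277.946, -559.82, 252.743] pointing down, gripper open.
Joint ranges: [-3.01, 3.01], [-0.46, 2.08], [-1.47, 1.51], [0.13, 2.56], [-1, 4.14], [0.04, 2.09], [-2.66, 2.66]. Speed limits (rad/s): [2.57, 2.57, 3.14, 3.14, 3.14, 3.14, 3.14].

### API

Orientations are given as a unit quaternion [w, x, y, z].
In Python, from workcell import telemetry, eyes, workorder, env gives the robot as it stands.
- The arm moves only by the tool step_arm, never from a script. Its argument "commands" is a list of rows, each an object with "gripper": the closure, from 0 (fully open) to 1 (shut); "slide": the shift along the world's x, y, z each as a share of 0.1 m, from -1 to 1, a list of three; "rot": the turn, a rotation vector about the world's x, y, z each as a share of 90 degrees, from -1 to 1, a list of three. In form: [{"gripper": gripper, "slide": [dx, dy, dz], "rot": [wx, wy, wz]}, ...]. A call has 1 to 20 rows; each row is the pose to reach, as a shift and turn from the pose measured when the call began; what a row does not reach only later rows make up. A row lasts 1/10 s, in which the tool goes at most 50 mm and 8.59 degrees, less where a joint would pass 70% of its speed; a pose out of reach is approached as far as the arm can. A call with a number of a shift or a turn outside -1 to 1 is refused whole. A call with a gripper value outside its range is refused whole. The fingers move at their own pace and stop on an object; "newtons" is the grip in N (left out, the last holds). Time passes only in rows, so rows that repeat a pose let the fingers close. It gives the time, the measured TCP pose, the force and the opening at its end, in the units of the state.
- telemetry.read_state(): the state, without advancing time (a new reading comes with each control period).
- eyes.get_image(name): name is "side" or "top"; returns the picture (420x560x3 uint8, red, green, blue); there is no depth.
- eyes.calibration(name): a dict with "K" (3x3 intrinsics, pixels), "k1" (the pictures are not rectified: a ray, as slopes to the right and down, at radius r is drawn at 1 + k1 r^2 times it, then the intrinsics apply), "world_from_camera" (4x4, takes a point from camera to world coordinates). Camera axes: x right, y up, looking along -z (the intrinsics and any distortion apply to the point x, -y, -z); pixel columns grow to the right and rows downward; lengths in mm; the calibration is good to about 2 mm. A picture is of the moment at which its call begins. calibration takes no time and is no camera call.
- workorder.finish_job(): hands the job in, once; it reports no verdict.
The state is a dict: "t": time; "joint_positions": joint angles; "qd": joint speeds; "tau": joint torques, N m; "tcp_pos": TCP position; "tcp_rot": TCP orientation; "force": force on the tool from outside, world axes, zero at the start; "wrist_torque": the same for the moment, N m; "opening": finger opening in mm.
Only numpy, scipy, OpenCV 4.12 (cv2) and the standard library are available. Lean on these libraries where they do the work, as an engineer would, in place of code of your own. Each camera call takes 0.05 s, during which the arm holds its last target.

### The job

Lay the long pale board flat on the sloping shelf of the cradle, lengthwise up the slope, centred, with its lower end right up against the backstop, and then lay the dark board on top of it in the same way, its end against the backstop too. Set the boards down rather than dropping them. Then swing the orange keeper bar all the way across over the stack, until it lies along the backstop, let go, and leave the white board and everything else on the bench where it is.

Things in the scene. Friction and masses are not known exactly. Their poses are not given: they have to be found in the camera images.
- pale_board_mid (a point): Centre (half-way up) of the pale birch board: 150 mm long (own x) x 60 mm wide (own y) x 18 mm thick (own z), about 0.1 kg, with a dark screw plug near each end. Lies flat on the bench at the start, long way roughly along world x. To be laid first.
- dark_board_mid (a point): Centre (half-way up) of the dark brown stained board: 120 mm long (own x) x 60 mm wide (own y) x 18 mm thick (own z), about 0.1 kg, with a brass screw plug near each end. Lies flat on the bench at the start, the long way roughly along world x. To be laid on the pale board.
- deck: The cradle's sloping shelf: grey plate 170 mm up the slope, 110 mm wide, fixed, tilted 20 degrees, falling away from the robot, low end at the far side. Origin: on its upper surface, middle of the low edge, where it meets the backstop's face. Own x runs up the slope, y across it (the robot's right), z square out of the surface. Its sides and upper end are open. Boards do not slide down it by themselves.
- stop_top (a point): Middle of the top edge of the steel backstop's face, 40 mm above the shelf surface. The backstop fills deck x = -12 to 0 mm over the full 110 mm width; a small lug at the end away from the keeper's pivot (deck y = 49 mm) reaches 60 mm.
- keeper (a joint): Angle of the orange keeper bar. At 0 it points outward, to the robot's left (deck -y); growing, it swings by way of up-slope (1.57: deck +x) over the boards to 3.14, its end stop, across the shelf along the backstop (deck +y). Starts at 0 to 0.5, stays where left; about 1 N at the pin moves it. Bar 20 mm wide, 10 mm thick, underside 44 mm above the shelf: 8 mm over two stacked boards.
- keeper_pivot (a point): Top of the keeper's pivot post (radius 10 mm), beside the shelf at deck x = 15, y = -70 mm, 44 mm above the shelf surface. The pivot axis stands square to the shelf.
- keeper_pin (a point): Point on the axis of the keeper's black upright handle pin, 80 mm above the shelf surface (along deck z) and 110 mm from the pivot axis. The pin is a cylinder of diameter 16 mm that stands square to the shelf, from 54 to 94 mm above the shelf surface, on top of the bar.
- white_board_mid (a point): Centre of a white-painted board, 135 x 60 x 18 mm, lying flat beside the other two: not wanted, to be left where it is.
- mallet: Wooden mallet lying on the bench, 260 mm long, head 110 x 56 x 56 mm; origin at the underside of its middle. Leave alone.
- spool: Wooden spool, diameter 64 mm, 60 mm high; origin at the centre of its underside. Leave alone.
- glue: White glue bottle with a red cap, diameter 60 mm, 130 mm high; origin at the centre of its underside. Leave alone.
- sand_block: Cork sanding block, 100 x 60 x 35 mm; origin at the centre of its underside. Leave alone.
- bracket: Bent aluminium corner bracket, 90 x 70 mm foot and 64 mm high flange; origin at the centre of its underside. Leave alone.
Mind the look-alikes: they are no part of the job. There is more than one size of the part that bears pale_board_mid; the job needs the larger.

How it is judged:
By the outcome, as a careful person would: the job done as asked, in the order asked, and still so for the second after the job is handed in, with the robot touching nothing.
It also fails if it takes over 72 s, if anything falls off the work surface, if the arm or the gripper's body presses on something with over 40 N, if the wrist force passes 120 N, or if a joint passes its speed limit or range.

## Working session

There is one attempt and no reset: what is moved stays moved. The work goes in short steps, Python scripts to look and compute and a tool call to move; the robot and the scene stay as the last step left them, time stands still between calls to the robot, and variables do not carry over. Pictures are saved under pics/ and viewed, and the job is handed in when it is done.

Besides the shell and the picture viewer there is one more tool, called after "Request:" in YAML: its name, and indented under it one key for each argument. step_arm: Moves the arm, as the interface text tells. Its arguments: {"type":"object","properties":{"commands":{"type":"array"},"newtons":{"type":"number"}},"required":["commands"]}

```bash
ls; mkdir -p pics; python3 - <<'E'
from workcell import telemetry, eyes, workorder, env
import cv2
print(telemetry.read_state())
for n in ("side","top"):
    c=eyes.calibration(n); print(n,c)
    cv2.imwrite(f"pics/{n}0.png",eyes.get_image(n)[:,:,::-1])
E
```

```text
pics
{'t': 0.0, 'joint_positions': array([ 1.14376816,  0.68999672, -0.1945263 ,  1.56632605,  0.1572564 ,
        0.90252379, -0.21503134]), 'qd': array([ 7.30511843e-04, -4.18553458e-05,  1.44023331e-04,  2.34135790e-04,
       -5.25445714e-04, -4.28350939e-04,  2.76652015e-04]), 'tau': array([-1.76016297e-04, -5.27556288e+01, -1.26679603e+00, -1.53426397e+01,
       -5.25556714e-02,  6.69298723e-03,  1.81742143e-04]), 'tcp_pos': array([ 277.63086879, -559.27005067,  251.90716786]), 'tcp_rot': array([-4.50517188e-04,  8.49943581e-01, -5.26872886e-01, -8.17273635e-04]), 'force': array([ 0.49542667, -0.06768637, -0.5099553 ]), 'wrist_torque': array([ 0.03180981, -0.01001186, -0.00262301]), 'opening': 88.06654690034979}
side {'K': array([[459.43785959,   0.        , 284.33635439],
       [  0.        , 459.43785959, 205.64568994],
       [  0.        ,   0.        ,   1.        ]]), 'k1': 0.02191020502216739, 'world_from_camera': array([[-9.10535070e-01,  2.32428030e-01, -3.41910949e-01,
         1.33585756e+02],
       [-4.13358272e-01, -5.27405184e-01,  7.42279402e-01,
         9.59182955e+02],
       [-7.79906779e-03,  8.17203147e-01,  5.76296965e-01,
         8.15815703e+02],
       [ 0.00000000e+00,  0.00000000e+00,  0.00000000e+00,
         1.00000000e+00]])}
top {'K': array([[517.450549  ,   0.        , 283.3125713 ],
       [  0.        , 517.450549  , 216.59353227],
       [  0.        ,   0.        ,   1.        ]]), 'k1': -0.20012606284851786, 'world_from_camera': array([[-1.69617698e-02,  9.94417234e-01, -1.04147312e-01,
         3.96369793e+02],
       [-9.99854869e-01, -1.67034913e-02,  3.35168033e-03,
         6.38134048e+01],
       [ 1.59334497e-03,  1.04189048e-01,  9.94556235e-01,
         1.56973291e+03],
       [ 0.00000000e+00,  0.00000000e+00,  0.00000000e+00,
         1.00000000e+00]])}
```

View pics/top0.png

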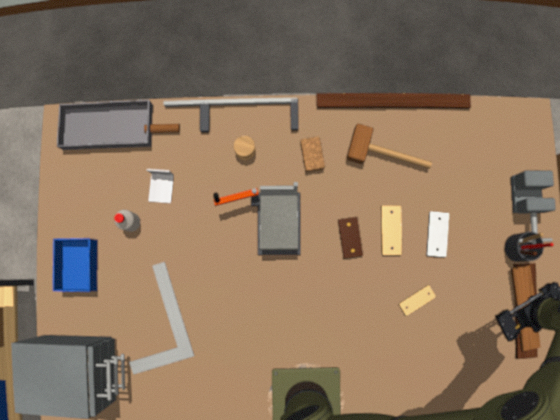

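View pics/side0.png

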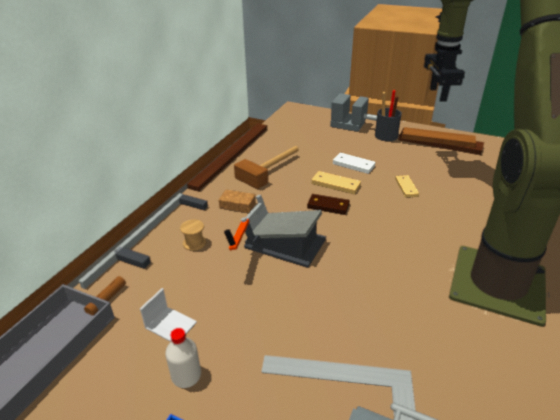

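The top view shows the pale board near (391,230), the dark one at (350,238), the white one at (438,234) and the small pale decoy at (418,300). The cradle is near (278,221), with the keeper pin at about (217,197). Next I'll measure them with masks.

```bash
cat > h.py <<'E'
import numpy as np, cv2
from workcell import telemetry, eyes, workorder, env
from scipy.spatial.transform import Rotation as R
def und(n,uv):
    c=eyes.calibration(n);K=c["K"]
    uv=np.atleast_2d(np.asarray(uv,float)); d=np.c_[(uv[:,0]-K[0,2])/K[0,0],(uv[:,1]-K[1,2])/K[1,1]]
    s=d.copy()
    for _ in range(30): s=d/(1+c["k1"]*(s**2).sum(1,keepdims=True))
    return s
def ray(n,uv):
    W=eyes.calibration(n)["world_from_camera"]; s=und(n,uv)
    D=np.c_[s[:,0],-s[:,1],-np.ones(len(s))]@W[:3,:3].T
    return W[:3,3],D/np.linalg.norm(D,axis=1,keepdims=True)
def plane(n,uv,z):
    o,D=ray(n,uv); return o+D*((z-o[2])/D[:,2])[:,None]
def plane2(n,uv,p,nn):
    o,D=ray(n,uv); return o+D*(((p-o)@nn)/(D@nn))[:,None]
def tri(uvt,uvs):
    o1,d1=ray("top",uvt);o2,d2=ray("side",uvs);d1=d1[0];d2=d2[0]
    A=np.c_[d1,-d2];t=np.linalg.lstsq(A,o2-o1,rcond=None)[0]
    a=o1+t[0]*d1;b=o2+t[1]*d2;return (a+b)/2,np.linalg.norm(a-b)
def proj(n,P):
    c=eyes.calibration(n);W=c["world_from_camera"];q=(np.atleast_2d(P)-W[:3,3])@W[:3,:3]
    s=np.c_[q[:,0]/-q[:,2],-q[:,1]/-q[:,2]];s=s*(1+c["k1"]*(s**2).sum(1,keepdims=True))
    return s@c["K"][:2,:2].T+c["K"][:2,2]
E
python3 - <<'E'
import cv2
t=cv2.imread("pics/top0.png");s=cv2.imread("pics/side0.png")
cv2.imwrite("pics/tc.png",cv2.resize(t[170:270,200:300],None,fx=6,fy=6,interpolation=cv2.INTER_CUBIC))
cv2.imwrite("pics/tb.png",cv2.resize(t[190:320,330:460],None,fx=4.6,fy=4.6,interpolation=cv2.INTER_CUBIC))
cv2.imwrite("pics/sc.png",cv2.resize(s[190:290,215:335],None,fx=6,fy=6,interpolation=cv2.INTER_CUBIC))
E
```

```text
(no output)
```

View pics/tc.png

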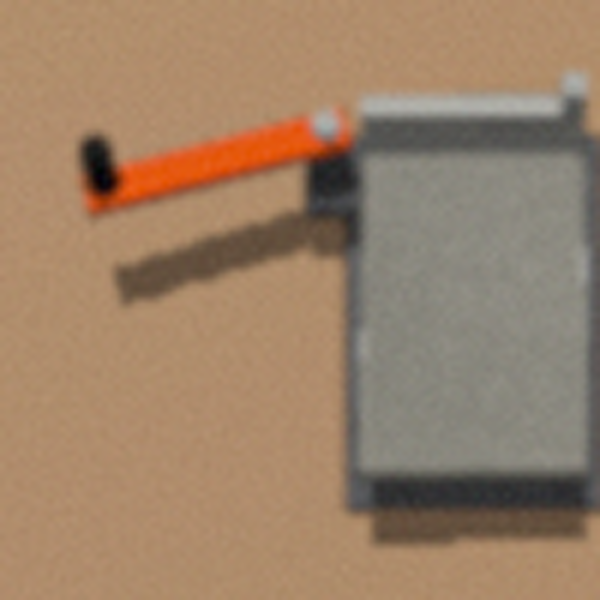

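View pics/tb.png

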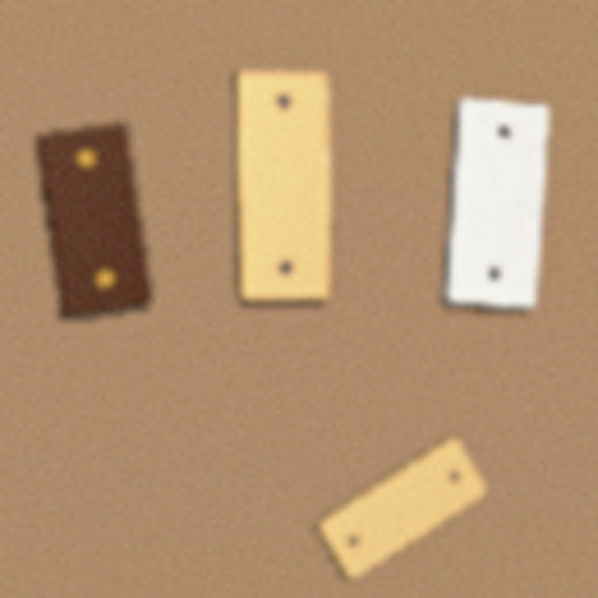

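View pics/sc.png

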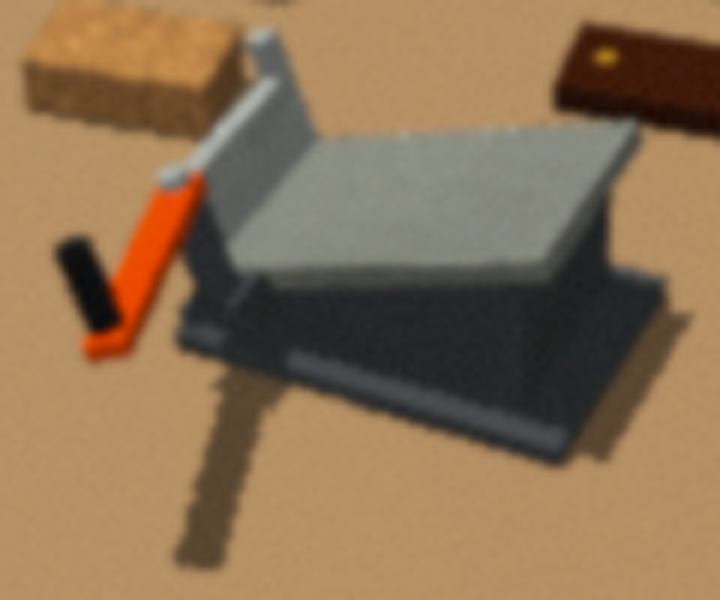

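```bash
python3 - <<'E'
from h import *
np.set_printoptions(precision=2,suppress=True)
t=cv2.imread("pics/top0.png");hsv=cv2.cvtColor(t,cv2.COLOR_BGR2HSV)
b=t.astype(int)
# boards
roi=np.zeros(t.shape[:2],bool);roi[190:275,330:460]=1
for n,m in dict(pale=(b[...,2]>205)&(b[...,0]<185)&(b[...,1]>165),dark=(b[...,2]<125)&(b[...,1]<80),white=(b[...,0]>190)).items():
    m=(m&roi).astype(np.uint8)*255; m=cv2.morphologyEx(m,cv2.MORPH_CLOSE,np.ones((5,5)))
    cs,_=cv2.findContours(m,0,1);c=max(cs,key=cv2.contourArea)
    M=cv2.moments(m,True) ; P=plane("top",c[:,0,:],18)[:,:2].astype(np.float32)
    ys,xs=np.nonzero(m); Q=plane("top",np.c_[xs,ys],18)[:,:2]; cen=Q.mean(0); w,v=np.linalg.eigh(np.cov(Q.T)); a=v[:,1]*np.sign(v[0,1])
    print(n,cv2.minAreaRect(P),"mean",cen,"yaw",np.degrees(np.arctan2(a[1],a[0])),"LxW",np.sqrt(12*w))
f=lambda x,y,ox,oy:((x+.5)/6-.5+ox,(y+.5)/6-.5+oy)
T=[(362,152),(585,152),(588,470),(358,472)];S=[(232,268),(318,140),(637,125),(545,275)]
for a,c in zip(T,S): print("deck",tri(f(*a,200,170),f(*c,215,190)))
for n,a,c in [("stopTL",(362,105),(195,172)),("pintop",(95,140),(72,242)),("pinbase",(105,187),(108,330)),("lug",(574,80),(262,35)),("pivot",(323,125),(172,178))]: print(n,tri(f(*a,200,170),f(*c,215,190)))
E
```

```text
pale ((514.0993041992188, -269.26318359375), (58.9913215637207, 149.7329864501953), 87.84515380859375) mean [ 514.   -273.83] yaw 0.5871304035586785 LxW [110.16 149.66]
dark ((491.60040283203125, -140.5828094482422), (119.36190032958984, 59.304168701171875), 7.237566947937012) mean [ 491.28 -140.56] yaw 6.815626457851135 LxW [ 58.44 119.06]
white ((499.0386657714844, -413.8785705566406), (59.001224517822266, 133.30267333984375), 83.53807067871094) mean [ 498.89 -413.79] yaw -6.583701190207361 LxW [ 58.87 133.01]
deck (array([616.35, 124.9 ,  47.52]), np.float64(11.504895780866173))
deck (array([620.53,  16.57,  43.57]), np.float64(0.18558025178557877))
deck (array([460.  ,  19.86, 101.26]), np.float64(0.1887917602068585))
deck (array([460.27, 128.59,  96.36]), np.float64(1.903035378882611))
stopTL (array([632.71, 122.81,  94.44]), np.float64(10.572796249940971))
pintop (array([613.15, 246.17, 149.9 ]), np.float64(2.837320278163573))
pinbase (array([597.92, 247.15, 110.83]), np.float64(0.33159251109068394))
lug (array([646.07,  22.47, 100.63]), np.float64(2.0826673129482556))
pivot (array([626.35, 143.14, 106.15]), np.float64(0.08367267269256318))
```

```bash
python3 - <<'E'
from h import *
np.set_printoptions(precision=2,suppress=True)
t=cv2.imread("pics/top0.png");b=t.astype(int)
roi=np.zeros(t.shape[:2],bool);roi[190:275,370:415]=1
m=((b[...,2]>205)&(b[...,0]<185)&(b[...,1]>165)&roi).astype(np.uint8)*255
m=cv2.morphologyEx(m,cv2.MORPH_CLOSE,np.ones((5,5)))
ys,xs=np.nonzero(m);Q=plane("top",np.c_[xs,ys],18)[:,:2];w,v=np.linalg.eigh(np.cov(Q.T));a=v[:,1]*np.sign(v[0,1])
print("pale",Q.mean(0),np.degrees(np.arctan2(a[1],a[0])),np.sqrt(12*w))
print(b[215,[250,255,258,259,260,261,262,265,280,295,296,297,298,299,300,301]].tolist())
print(b[184:200,280].tolist()); print(b[243:256,280].tolist())
sat=b.max(2)-b.min(2)
m=((sat<40)&(b.max(2)>110)).astype(np.uint8)*255; z=np.zeros_like(m);z[193:252,255:302]=m[193:252,255:302]
z=cv2.morphologyEx(z,cv2.MORPH_OPEN,np.ones((5,5)))
c=max(cv2.findContours(z,0,1)[0],key=cv2.contourArea)
nn=np.array([np.sin(np.radians(20)),0,np.cos(np.radians(20))]);p0=np.array([540,72,71.5])
ys,xs=np.nonzero(z)
ex=np.array([-nn[2],0,nn[0]]);ey=np.array([0,-1,0])
P=plane2("top",np.c_[xs,ys],p0,nn);q=np.c_[(P-p0)@ex,(P-p0)@ey]
print(q.mean(0),q.min(0),q.max(0),P.mean(0))
r=cv2.minAreaRect(q.astype(np.float32));print(r)
for row in range(196,250,6):
    k=xs[ys==row]; 
    if len(k): pl=plane2("top",[[k.min()-.5,row],[k.max()+.5,row]],p0,nn);print(row,k.min(),k.max(),pl[:,:2].ravel())
E
```

```text
pale [ 514.17 -269.54] -0.8679838310078021 [ 60.25 149.85]
[[110, 142, 177], [109, 142, 176], [92, 98, 106], [102, 103, 101], [116, 122, 124], [122, 132, 134], [124, 132, 133], [125, 136, 138], [127, 136, 140], [133, 142, 145], [142, 151, 152], [143, 149, 148], [114, 113, 112], [91, 92, 95], [86, 104, 125], [104, 133, 166]]
[[108, 141, 171], [125, 144, 162], [154, 162, 166], [169, 174, 175], [159, 165, 164], [120, 123, 127], [84, 86, 88], [81, 81, 81], [80, 81, 84], [84, 86, 85], [88, 93, 93], [103, 111, 111], [122, 131, 133], [127, 138, 142], [131, 140, 142], [128, 138, 141]]
[[128, 137, 139], [128, 139, 139], [126, 135, 137], [127, 136, 137], [117, 126, 128], [95, 106, 103], [72, 74, 76], [53, 56, 50], [53, 50, 49], [49, 45, 46], [53, 49, 49], [57, 60, 73], [59, 71, 91]]
[ 0.88 -0.84] [-86.89 -57.69] [84.13 56.68] [539.17  72.84  71.8 ]
((-1.1222305297851562, -0.6851310729980469), (113.53079223632812, 170.91500854492188), 88.91432189941406)
196 261 296 [619.15 125.63 617.24  18.33]
202 261 297 [600.18 125.56 598.23  15.93]
208 261 297 [581.43 125.5  579.51  16.51]
214 260 298 [562.95 128.37 560.95  14.14]
220 260 297 [544.62 128.3  542.7   17.63]
226 259 297 [526.56 131.13 524.6   18.17]
232 260 297 [508.58 128.17 506.7   18.71]
238 260 297 [490.85 128.11 488.99  19.24]
244 260 297 [473.31 128.06 471.47  19.76]
```

```bash
python3 - <<'E'
from h import *
np.set_printoptions(precision=2,suppress=True)
g=cv2.cvtColor(cv2.imread("pics/top0.png"),cv2.COLOR_BGR2GRAY).astype(float);s=cv2.imread("pics/top0.png").astype(float)
nn=np.array([np.sin(np.radians(20)),0,np.cos(np.radians(20))]);p0=np.array([540,72,71.5])
ex=np.array([-nn[2],0,nn[0]]);ey=np.array([0,-1.,0])
def loc(uv): P=plane2("top",uv,p0,nn);return np.c_[(P-p0)@ex,(P-p0)@ey]
def cross(v,th):  # first index where v crosses th
    for i in range(len(v)-1):
        if (v[i]-th)*(v[i+1]-th)<=0: return i+(v[i]-th)/(v[i]-v[i+1]+1e-9)
low=loc([(c,191+cross(g[191:199,c],109)) for c in range(264,294,2)])
top=loc([(c,243+cross(g[243:252,c],95)) for c in range(264,294,2)])
red=s[...,2]
L=[];Rr=[]
for r in range(203,243,2):
    a=cross(g[r,257:264],113); e=cross(g[r,294:301],120)
    if a: L.append((257+a,r))
    if e: Rr.append((294+e,r))
L=loc(L);Rr=loc(Rr)
for n,q,i in (("low",low,0),("top",top,0),("left",L,1),("right",Rr,1)):
    f=np.polyfit(q[:,1-i],q[:,i],1); print(n,f,"resid",np.std(q[:,i]-np.polyval(f,q[:,1-i])),"deg",np.degrees(np.arctan(f[0])))
E
```

```text
low [  0.01 -86.49] resid 0.330405478634714 deg 0.6215370025824242
top [ 0.01 85.6 ] resid 0.17775560324368758 deg 0.7592498310332342
left [ -0.08 -60.23] resid 2.449431985229872 deg -4.815275177784832
right [-0.02 53.38] resid 1.0296453585175507 deg -1.064482781280377
```

```bash
cat >> h.py <<'E'
# deck frame
_psi=np.radians(-0.8);_t=np.radians(20)
def deckR(psi=_psi,t=_t):
    ex=np.array([-np.cos(t)*np.cos(psi),-np.cos(t)*np.sin(psi),np.sin(t)]);ey=np.array([np.sin(psi),-np.cos(psi),0.]);return np.c_[ex,ey,np.cross(ex,ey)]
DR=deckR(); DO=np.array([540.4,73.2,71.35])-85*DR[:,0]
def D2W(p): return DO+DR@np.asarray(p,float)
def W2D(p): return DR.T@(np.asarray(p,float)-DO)
E
python3 - <<'E'
from h import *
np.set_printoptions(precision=2,suppress=True)
print(DO);print(DR)
for n,f0,off in (("top","tc",(200,170)),("side","sc",(215,190))):
    im=cv2.imread(f"pics/{f0}.png")
    a=0.18
    pts=[(0,-55,0),(0,55,0),(170,55,0),(170,-55,0),(0,-55,40),(0,55,40),(0,55,60),(15,-70,54),(15+110*np.sin(a),-70-110*np.cos(a),54),(15+110*np.sin(a),-70-110*np.cos(a),94)]
    for p in pts:
        u=(proj(n,D2W(p))[0]-off+.5)*6-.5
        cv2.drawMarker(im,tuple(np.round(u).astype(int).tolist()),(255,0,255),cv2.MARKER_CROSS,14,1)
    cv2.imwrite(f"pics/{f0}_o.png",im)
E
```

```text
[620.27  72.08  42.28]
[[-0.94 -0.01  0.34]
 [ 0.01 -1.   -0.  ]
 [ 0.34  0.    0.94]]
```

View pics/tc_o.png

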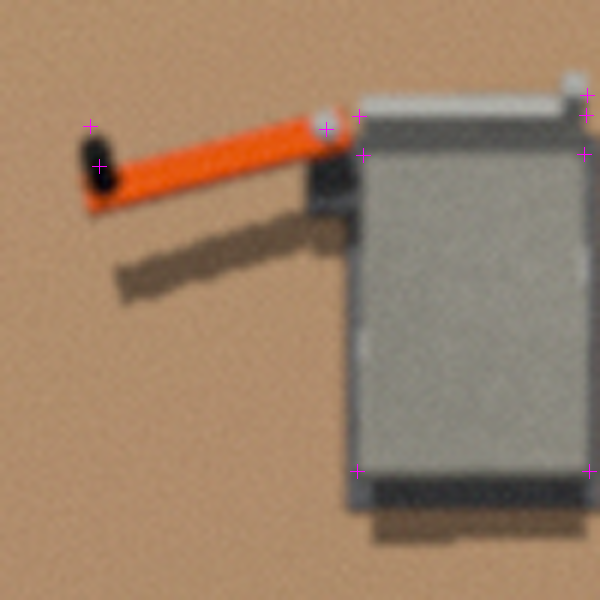

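View pics/sc_o.png

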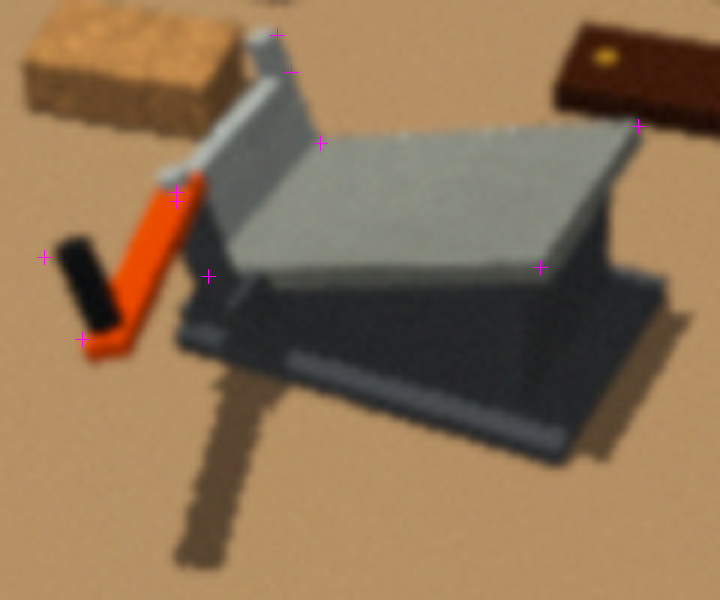

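```bash
cat >> h.py <<'E'
def toolR(xdir,zdir):
    z=np.array(zdir,float);z/=np.linalg.norm(z);x=np.array(xdir,float);x-=z*(x@z);x/=np.linalg.norm(x);return np.c_[x,np.cross(z,x),z]
def goto(p,Rt,st=None):
    st=st or telemetry.read_state();q=st["tcp_rot"];R0=R.from_quat([q[1],q[2],q[3],q[0]])
    rv=(R.from_matrix(Rt)*R0.inv()).as_rotvec()
    print("slide",np.round((np.array(p)-st["tcp_pos"])/100,3),"rot",np.round(rv/(np.pi/2),4),"deg",np.round(np.degrees(np.linalg.norm(rv)),2))
def show():
    s=telemetry.read_state();q=s["tcp_rot"];M=R.from_quat([q[1],q[2],q[3],q[0]]).as_matrix()
    print(s["t"],"tcp",s["tcp_pos"].round(1),"F",s["force"].round(2),"open",round(s["opening"],2),"j",s["joint_positions"].round(2));return s,M
E
python3 - <<'E'
from h import *
s,M=show();print(M.round(3))
y=np.radians(-.9);xd=np.array([-np.sin(y),np.cos(y),0])
for sg in (1,-1): goto([514,-269.4,80],toolR(sg*xd,[0,0,-1]))
E
```

```text
0.1 tcp [ 277.6 -559.4  252. ] F [-0.21 -0.8   0.23] open 88.14 j [ 1.14  0.69 -0.19  1.57  0.16  0.9  -0.22]
[[ 0.445 -0.896 -0.001]
 [-0.896 -0.445  0.001]
 [-0.002  0.    -1.   ]]
slide [ 2.364  2.9   -1.72 ] rot [ 4.0000e-04 -1.4000e-03  1.6966e+00] deg 152.69
slide [ 2.364  2.9   -1.72 ] rot [-1.000e-03 -3.000e-04 -3.034e-01] deg 27.31
```

Request:
step_arm:
  commands:
    - {"gripper": 0, "slide": [0.4, 0.5, -0.1], "rot": [0, 0, -0.09]}
    - {"gripper": 0, "slide": [0.8, 0.98, -0.2], "rot": [0, 0, -0.18]}
    - {"gripper": 0, "slide": [0.8, 0.98, -0.2], "rot": [0, 0, -0.3]}
    - {"gripper": 0, "slide": [0.8, 0.98, -0.2], "rot": [0, 0, -0.3034]}

```text
t: 0.5
tcp_pos: [362.0, -455.7, 230.9]
tcp_rot: [0.003, -0.703, 0.711, 0.002]
force: [-0.2, -0.5, -0.7]
opening: 87.9
```

Request:
step_arm:
  commands:
    - {"gripper": 0, "slide": [0.4, 0.5, -0.1], "rot": [0, 0, 0]}
    - {"gripper": 0, "slide": [0.8, 0.98, -0.2], "rot": [0, 0, 0]}
    - {"gripper": 0, "slide": [0.8, 0.98, -0.2], "rot": [0, 0, 0]}

```text
t: 0.8
tcp_pos: [443.9, -354.3, 210.2]
tcp_rot: [0.004, -0.704, 0.71, 0.003]
force: [0.0, 0.6, 0.2]
opening: 88.1
```

```bash
python3 - <<'E'
from h import *
s,M=show()
y=np.radians(-.9);xd=np.array([-np.sin(y),np.cos(y),0])
goto([514,-269.4,80],toolR(-xd,[0,0,-1]))
E
```

```text
0.8 tcp [ 443.9 -354.3  210.2] F [0.04 0.62 0.23] open 88.11 j [ 0.61  0.67 -0.03  1.79  0.02  0.69 -1.  ]
slide [ 0.701  0.849 -1.302] rot [-0.0056  0.0008 -0.0049] deg 0.67
```

Request:
step_arm:
  commands:
    - {"gripper": 0, "slide": [0.35, 0.42, -0.2], "rot": [-0.005, 0, -0.005]}
    - {"gripper": 0, "slide": [0.7, 0.85, -0.5], "rot": [-0.005, 0, -0.005]}
    - {"gripper": 0, "slide": [0.7, 0.85, -0.9], "rot": [-0.005, 0, -0.005]}
    - {"gripper": 0, "slide": [0.7, 0.85, -1.0], "rot": [-0.005, 0, -0.005]}
    - {"gripper": 0, "slide": [0.7, 0.85, -1.0], "rot": [-0.005, 0, -0.005]}

```text
t: 1.3
tcp_pos: [512.7, -267.0, 107.4]
tcp_rot: [-0.0, -0.702, 0.712, 0.003]
force: [-0.6, -1.1, -0.3]
opening: 88.1
```

```bash
python3 - <<'E'
from h import *
s,M=show()
y=np.radians(-.9);xd=np.array([-np.sin(y),np.cos(y),0])
goto([514,-269.4,16.5],toolR(-xd,[0,0,-1]))
cv2.imwrite("pics/t1.png",cv2.resize(eyes.get_image("top")[180:310,320:460,::-1],None,fx=5,fy=4.5))
cv2.imwrite("pics/s1.png",cv2.resize(eyes.get_image("side")[110:240,280:420,::-1],None,fx=5,fy=4.5))
E
```

```text
1.3 tcp [ 512.7 -267.   107.4] F [-0.59 -1.09 -0.32] open 88.12 j [ 0.4   0.84 -0.    1.82  0.    0.49 -1.18]
slide [ 0.013 -0.024 -0.909] rot [-0.0026 -0.0027 -0.0016] deg 0.37
```

View pics/t1.png

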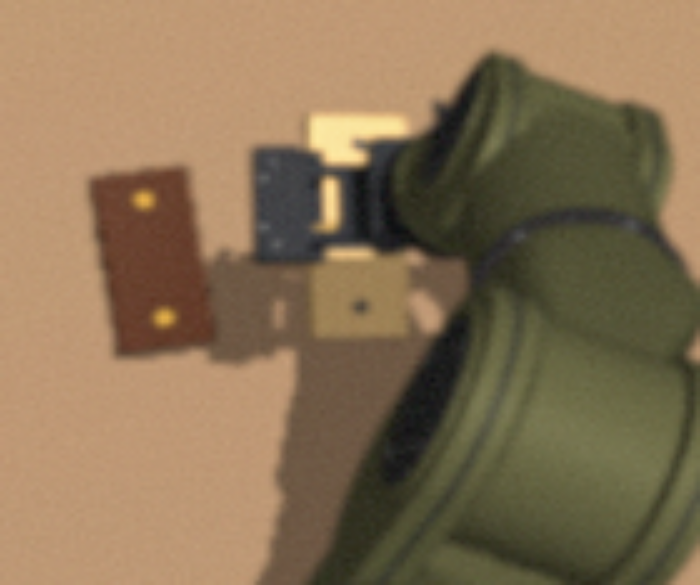

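View pics/s1.png

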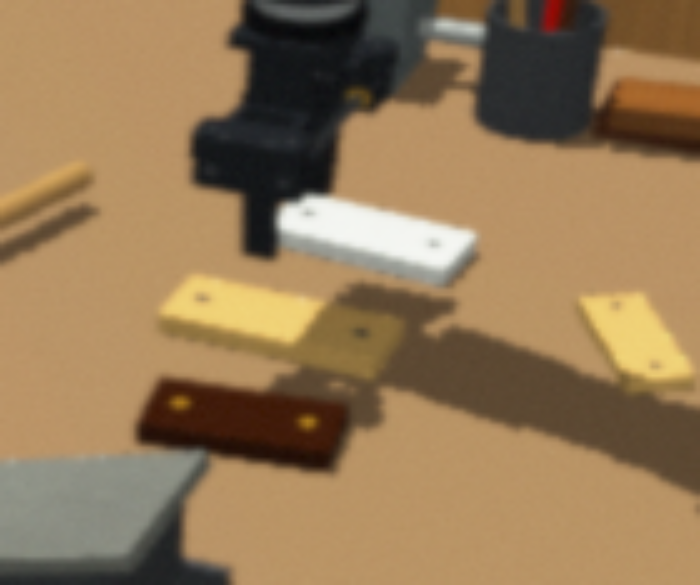

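The open fingers straddle the pale board, whose visible ends are at about (360,135) and (360,300) in the top crop. The neighbouring boards are clear, so I'm descending.

Request:
step_arm:
  commands:
    - {"gripper": 0, "slide": [0.01, -0.02, -0.3], "rot": [-0.002, -0.002, 0]}
    - {"gripper": 0, "slide": [0.01, -0.02, -0.6], "rot": [-0.002, -0.002, 0]}
    - {"gripper": 0, "slide": [0.01, -0.02, -0.8], "rot": [-0.002, -0.002, 0]}
    - {"gripper": 0, "slide": [0.01, -0.02, -0.88], "rot": [-0.002, -0.002, 0]}
    - {"gripper": 0, "slide": [0.01, -0.02, -0.9], "rot": [-0.002, -0.002, 0]}
    - {"gripper": 0, "slide": [0.01, -0.02, -0.9], "rot": [-0.002, -0.002, 0]}

```text
t: 2.0
tcp_pos: [515.2, -272.9, 21.5]
tcp_rot: [0.001, -0.701, 0.713, -0.003]
force: [0.7, 0.7, 0.1]
opening: 88.3
```

```bash
cat > st.py <<'E'
from h import *
show();show()
E
python3 st.py; python3 st.py
```

```text
2.0 tcp [ 515.2 -272.9   21.5] F [0.66 0.72 0.12] open 88.33 j [ 0.41  0.98 -0.    1.83  0.01  0.32 -1.19]
2.0 tcp [ 515.2 -272.9   21.5] F [0.66 0.72 0.12] open 88.33 j [ 0.41  0.98 -0.    1.83  0.01  0.32 -1.19]
2.0 tcp [ 515.2 -272.9   21.5] F [0.66 0.72 0.12] open 88.33 j [ 0.41  0.98 -0.    1.83  0.01  0.32 -1.19]
2.0 tcp [ 515.2 -272.9   21.5] F [0.66 0.72 0.12] open 88.33 j [ 0.41  0.98 -0.    1.83  0.01  0.32 -1.19]
```

Request:
step_arm:
  commands:
    - {"gripper": 0, "slide": [0, 0.02, -0.04], "rot": [0, 0, 0]}
    - {"gripper": 0, "slide": [0, 0.02, -0.04], "rot": [0, 0, 0]}
    - {"gripper": 0, "slide": [0, 0.02, -0.04], "rot": [0, 0, 0]}

```text
t: 2.3
tcp_pos: [515.5, -270.9, 18.1]
tcp_rot: [0.001, -0.701, 0.713, -0.004]
force: [-0.4, -0.3, -0.2]
opening: 88.0
```

Request:
step_arm:
  commands:
    - {"gripper": 0, "slide": [-0.01, 0.01, -0.01], "rot": [0, 0, 0]}
    - {"gripper": 1, "slide": [-0.01, 0.01, -0.01], "rot": [0, 0, 0]}
    - {"gripper": 1, "slide": [-0.01, 0.01, -0.01], "rot": [0, 0, 0]}
    - {"gripper": 1, "slide": [-0.01, 0.01, -0.01], "rot": [0, 0, 0]}
    - {"gripper": 1, "slide": [-0.01, 0.01, -0.01], "rot": [0, 0, 0]}
    - {"gripper": 1, "slide": [-0.01, 0.01, -0.01], "rot": [0, 0, 0]}
    - {"gripper": 1, "slide": [-0.01, 0.01, -0.01], "rot": [0, 0, 0]}
    - {"gripper": 1, "slide": [-0.01, 0.01, -0.01], "rot": [0, 0, 0]}
  newtons: 25

```text
t: 3.1
tcp_pos: [514.5, -269.9, 17.1]
tcp_rot: [0.001, -0.701, 0.713, -0.004]
force: [0.2, 0.4, -0.6]
opening: 59.8
```

```bash
python3 - <<'E'
from h import *
s,M=show();print(M.round(3))
Rt=toolR(DR[:,1]*np.sign(DR[:,1]@M[:,0]),-DR[:,2])
goto(D2W([110,0,100]),Rt);print(D2W([110,0,100]))
E
```

```text
3.1 tcp [ 514.5 -269.9   17.1] F [ 0.22  0.35 -0.65] open 59.79 j [ 0.4   0.99  0.    1.84  0.    0.31 -1.19]
[[-0.017 -1.     0.006]
 [-1.     0.017 -0.004]
 [ 0.004 -0.006 -1.   ]]
slide [0.366 3.43  1.568] rot [0.006  0.2262 0.0017] deg 20.37
[551.10865487  73.05046925 173.86976566]
```

Gripped at 59.8 mm, matching the 60 mm width. Now I'll lift, carry and tilt.

Request:
step_arm:
  commands:
    - {"gripper": 1, "slide": [0, 0, 0.15], "rot": [0, 0, 0]}
    - {"gripper": 1, "slide": [0, 0, 0.4], "rot": [0, 0, 0]}
    - {"gripper": 1, "slide": [0, 0, 0.7], "rot": [0, 0, 0]}
    - {"gripper": 1, "slide": [0, 0, 0.95], "rot": [0, 0, 0]}
    - {"gripper": 1, "slide": [0, 0.2, 1.0], "rot": [0, 0, 0]}
    - {"gripper": 1, "slide": [0.1, 0.6, 1.0], "rot": [0, 0.05, 0]}
    - {"gripper": 1, "slide": [0.1, 1.0, 1.0], "rot": [0, 0.1, 0]}

```text
t: 3.8
tcp_pos: [525.6, -169.8, 119.1]
tcp_rot: [-0.055, -0.698, 0.712, 0.051]
force: [1.1, 0.8, -0.0]
opening: 59.9
```

Request:
step_arm:
  commands:
    - {"gripper": 1, "slide": [0.05, 0.4, 0.2], "rot": [0, 0.03, 0]}
    - {"gripper": 1, "slide": [0.1, 0.8, 0.4], "rot": [0, 0.06, 0]}
    - {"gripper": 1, "slide": [0.15, 1.0, 0.5], "rot": [0, 0.1, 0]}
    - {"gripper": 1, "slide": [0.15, 1.0, 0.5], "rot": [0, 0.12, 0]}

```text
t: 4.2
tcp_pos: [543.2, -64.2, 171.3]
tcp_rot: [-0.12, -0.693, 0.701, 0.116]
force: [1.4, -0.2, -0.6]
opening: 59.9
```

```bash
python3 - <<'E'
from h import *
s,M=show();print(M.round(3))
Rt=toolR(DR[:,1]*np.sign(DR[:,1]@M[:,0]),-DR[:,2])
goto(D2W([110,0,80]),Rt);print(D2W([110,0,80]))
E
```

```text
4.2 tcp [543.2 -64.2 171.3] F [ 1.44 -0.21 -0.65] open 59.88 j [-0.02  0.84  0.09  1.58 -0.06  1.06 -1.49]
[[-0.01  -0.944 -0.328]
 [-1.     0.012 -0.004]
 [ 0.007  0.328 -0.945]]
slide [ 0.011  1.373 -0.162] rot [ 0.0048  0.0091 -0.0025] deg 0.96
[544.26891878  73.14597619 155.07591325]
```

Request:
step_arm:
  commands:
    - {"gripper": 1, "slide": [0, 0.4, 0], "rot": [0.004, 0.009, -0.002]}
    - {"gripper": 1, "slide": [0, 0.8, 0], "rot": [0.004, 0.009, -0.002]}
    - {"gripper": 1, "slide": [0, 1.0, 0], "rot": [0.004, 0.009, -0.002]}
    - {"gripper": 1, "slide": [0, 1.0, 0], "rot": [0.004, 0.009, -0.002]}

```text
t: 4.6
tcp_pos: [542.9, 40.1, 171.9]
tcp_rot: [-0.121, -0.694, 0.699, 0.124]
force: [-0.5, -0.6, -0.4]
opening: 60.1
```

Request:
step_arm:
  commands:
    - {"gripper": 1, "slide": [0, 0.2, -0.05], "rot": [0, 0, 0]}
    - {"gripper": 1, "slide": [0, 0.37, -0.15], "rot": [0, 0, 0]}
    - {"gripper": 1, "slide": [0, 0.37, -0.15], "rot": [0, 0, 0]}
    - {"gripper": 1, "slide": [0, 0.37, -0.15], "rot": [0, 0, 0]}

```text
t: 5.0
tcp_pos: [542.7, 75.8, 156.6]
tcp_rot: [-0.122, -0.694, 0.699, 0.124]
force: [0.6, -0.7, -1.6]
opening: 59.6
```

```bash
python3 - <<'E'
from h import *
s,M=show();print(M.round(3),W2D(s["tcp_pos"]))
Rt=toolR(DR[:,1]*np.sign(DR[:,1]@M[:,0]),-DR[:,2])
goto(D2W([90,0,40]),Rt)
cv2.imwrite("pics/t2.png",cv2.resize(eyes.get_image("top")[170:270,200:330,::-1],None,fx=6,fy=6))
cv2.imwrite("pics/s2.png",cv2.resize(eyes.get_image("side")[170:290,215:345,::-1],None,fx=5,fy=5))
E
```

```text
5.0 tcp [542.7  75.8 156.6] F [ 0.62 -0.7  -1.59] open 59.58 j [-0.22  0.87  0.06  1.57 -0.13  1.05 -1.66]
[[-0.007 -0.94  -0.342]
 [-1.     0.007  0.003]
 [-0.001  0.342 -0.94 ]] [112.05349799  -2.63361197  80.85440913]
slide [ 0.067 -0.027 -0.459] rot [-0.0004 -0.0002 -0.0042] deg 0.38
```

View pics/t2.png

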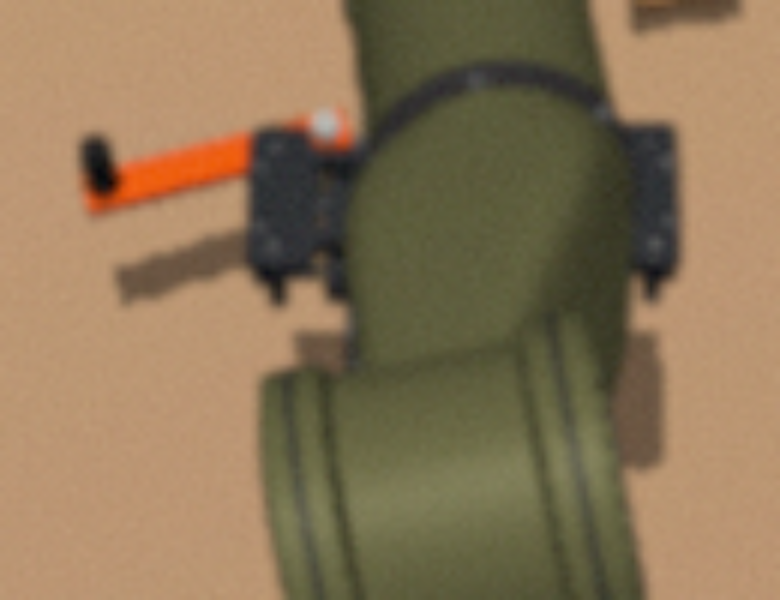

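View pics/s2.png

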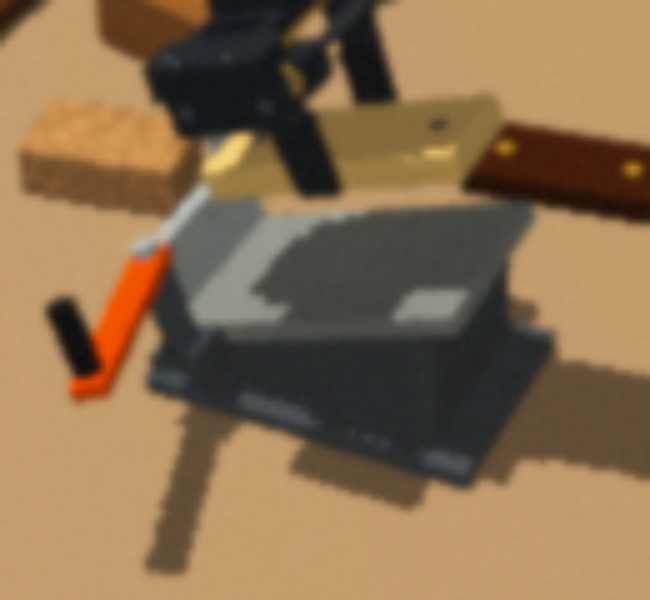

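Request:
step_arm:
  commands:
    - {"gripper": 1, "slide": [0.02, -0.02, -0.15], "rot": [0, 0, -0.004]}
    - {"gripper": 1, "slide": [0.04, -0.03, -0.3], "rot": [0, 0, -0.004]}
    - {"gripper": 1, "slide": [0.06, -0.03, -0.4], "rot": [0, 0, -0.004]}
    - {"gripper": 1, "slide": [0.07, -0.03, -0.46], "rot": [0, 0, -0.004]}
    - {"gripper": 1, "slide": [0.07, -0.03, -0.46], "rot": [0, 0, -0.004]}
    - {"gripper": 1, "slide": [0.07, -0.03, -0.46], "rot": [0, 0, -0.004]}

```text
t: 5.7
tcp_pos: [550.2, 72.2, 110.9]
tcp_rot: [-0.122, -0.691, 0.702, 0.124]
force: [0.0, -0.5, -1.3]
opening: 59.6
```

```bash
cat > d.py <<'E'
import sys
from h import *
np.set_printoptions(precision=2,suppress=True)
s,M=show();print("deck",W2D(s["tcp_pos"]),"Fdeck",DR.T@s["force"])
Rt=toolR(DR[:,1]*np.sign(DR[:,1]@M[:,0]),-DR[:,2])
goto(D2W([float(v) for v in sys.argv[1:4]]),Rt)
E
python3 d.py 82 0 22
```

```text
5.7 tcp [550.2  72.2 110.9] F [ 0.05 -0.49 -1.3 ] open 59.59 j [-0.21  0.94  0.06  1.57 -0.13  0.98 -1.66]
deck [89.32  0.9  40.51] Fdeck [-0.5   0.49 -1.2 ]
slide [ 0.01  0.01 -0.2 ] rot [-0.  0.  0.] deg 0.08
```

Request:
step_arm:
  commands:
    - {"gripper": 1, "slide": [0.01, 0.01, -0.07], "rot": [0, 0, 0]}
    - {"gripper": 1, "slide": [0.01, 0.01, -0.13], "rot": [0, 0, 0]}
    - {"gripper": 1, "slide": [0.01, 0.01, -0.18], "rot": [0, 0, 0]}
    - {"gripper": 1, "slide": [0.01, 0.01, -0.2], "rot": [0, 0, 0]}
    - {"gripper": 1, "slide": [0.01, 0.01, -0.2], "rot": [0, 0, 0]}
    - {"gripper": 1, "slide": [0.01, 0.01, -0.2], "rot": [0, 0, 0]}

```text
t: 6.3
tcp_pos: [551.2, 73.1, 90.9]
tcp_rot: [-0.122, -0.691, 0.702, 0.124]
force: [0.3, 0.3, -1.3]
opening: 59.4
```

```bash
python3 d.py 75 0 22
python3 - <<'E'
from h import *
cv2.imwrite("pics/s3.png",cv2.resize(eyes.get_image("side")[180:280,225:335,::-1],None,fx=6,fy=6))
E
```

```text
6.3 tcp [551.2  73.1  90.9] F [ 0.34  0.31 -1.32] open 59.41 j [-0.21  0.97  0.06  1.57 -0.13  0.95 -1.66]
deck [81.53 -0.04 22.08] Fdeck [-0.76 -0.31 -1.13]
slide [ 0.06 -0.   -0.02] rot [-0.  0.  0.] deg 0.09
```

View pics/s3.png

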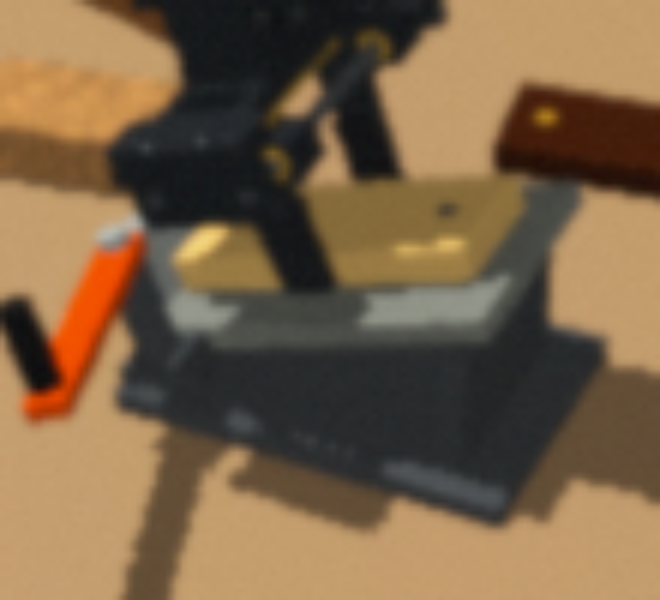

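Request:
step_arm:
  commands:
    - {"gripper": 1, "slide": [0.024, 0, -0.009], "rot": [0, 0, 0]}
    - {"gripper": 1, "slide": [0.047, 0, -0.017], "rot": [0, 0, 0]}
    - {"gripper": 1, "slide": [0.047, 0, -0.017], "rot": [0, 0, 0]}

```text
t: 6.65
tcp_pos: [556.5, 73.1, 89.3]
tcp_rot: [-0.121, -0.691, 0.702, 0.123]
force: [0.8, 0.1, -0.4]
opening: 60.1
```

Request:
step_arm:
  commands:
    - {"gripper": 1, "slide": [0.01, 0, -0.003], "rot": [0, 0, 0]}
    - {"gripper": 1, "slide": [0.02, 0, -0.007], "rot": [0, 0, 0]}
    - {"gripper": 1, "slide": [0.02, 0, -0.007], "rot": [0, 0, 0]}

```text
t: 6.95
tcp_pos: [557.1, 73.1, 88.7]
tcp_rot: [-0.122, -0.691, 0.701, 0.124]
force: [-4.0, -0.4, 2.4]
opening: 60.1
```

```bash
python3 d.py 75 0 22
```

```text
6.95 tcp [557.1  73.1  88.7] F [-3.97 -0.35  2.35] open 60.06 j [-0.21  0.98  0.06  1.55 -0.13  0.97 -1.66]
deck [75.2  -0.09 22.01] Fdeck [4.53 0.41 0.85]
slide [ 0. -0. -0.] rot [-0. -0.  0.] deg 0.12
```

Request:
step_arm:
  commands:
    - {"gripper": 1, "slide": [-0.007, 0, -0.019], "rot": [0, 0, 0]}
    - {"gripper": 1, "slide": [-0.013, 0, -0.037], "rot": [0, 0, 0]}
    - {"gripper": 1, "slide": [-0.013, 0, -0.037], "rot": [0, 0, 0]}

```text
t: 7.25
tcp_pos: [556.3, 73.2, 86.5]
tcp_rot: [-0.122, -0.691, 0.701, 0.124]
force: [-3.2, 0.0, 10.8]
opening: 59.7
```

```bash
python3 d.py 75 0 16
```

```text
7.25 tcp [556.3  73.2  86.5] F [-3.18  0.05 10.8 ] open 59.72 j [-0.21  0.98  0.06  1.55 -0.13  0.96 -1.66]
deck [75.2  -0.19 19.68] Fdeck [ 6.68 -0.    9.06]
slide [-0.01 -0.   -0.04] rot [-0. -0.  0.] deg 0.07
```

```bash
python3 - <<'E'
from h import *
cv2.imwrite("pics/s4.png",cv2.resize(eyes.get_image("side")[190:260,235:335,::-1],None,fx=8,fy=8,interpolation=cv2.INTER_CUBIC))
E
```

View pics/s4.png

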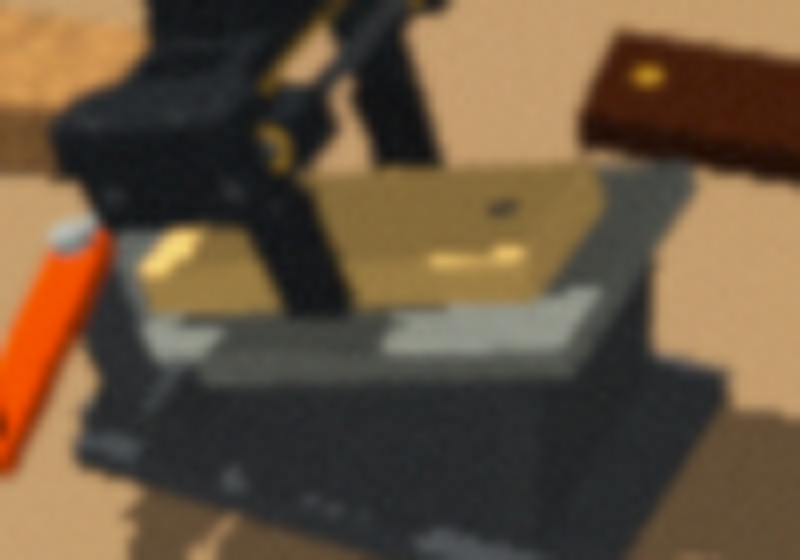

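Request:
step_arm:
  commands:
    - {"gripper": 1, "slide": [0.001, 0, -0.01], "rot": [0, 0, 0]}
    - {"gripper": 0.2, "slide": [0.001, 0, -0.005], "rot": [0, 0, 0]}
    - {"gripper": 0, "slide": [0.001, 0, 0], "rot": [0, 0, 0]}
    - {"gripper": 0, "slide": [0, 0, 0], "rot": [0, 0, 0]}
    - {"gripper": 0, "slide": [0, 0, 0], "rot": [0, 0, 0]}
    - {"gripper": 0, "slide": [0, 0, 0], "rot": [0, 0, 0]}
    - {"gripper": 0, "slide": [0, 0, 0], "rot": [0, 0, 0]}
    - {"gripper": 0, "slide": [0, 0, 0], "rot": [0, 0, 0]}

```text
t: 8.1
tcp_pos: [556.3, 73.2, 86.4]
tcp_rot: [-0.122, -0.691, 0.702, 0.124]
force: [0.2, -0.3, -0.3]
opening: 87.7
```

```bash
python3 d.py 75 0 110
python3 - <<'E'
from h import *
cv2.imwrite("pics/s5.png",cv2.resize(eyes.get_image("side")[190:260,235:335,::-1],None,fx=8,fy=8,interpolation=cv2.INTER_CUBIC))
E
```

```text
8.1 tcp [556.3  73.2  86.4] F [ 0.25 -0.34 -0.31] open 87.71 j [-0.21  0.98  0.06  1.55 -0.13  0.96 -1.66]
deck [75.2  -0.17 19.61] Fdeck [-0.34  0.34 -0.21]
slide [ 0.31 -0.01  0.85] rot [-0. -0.  0.] deg 0.08
```

View pics/s5.png

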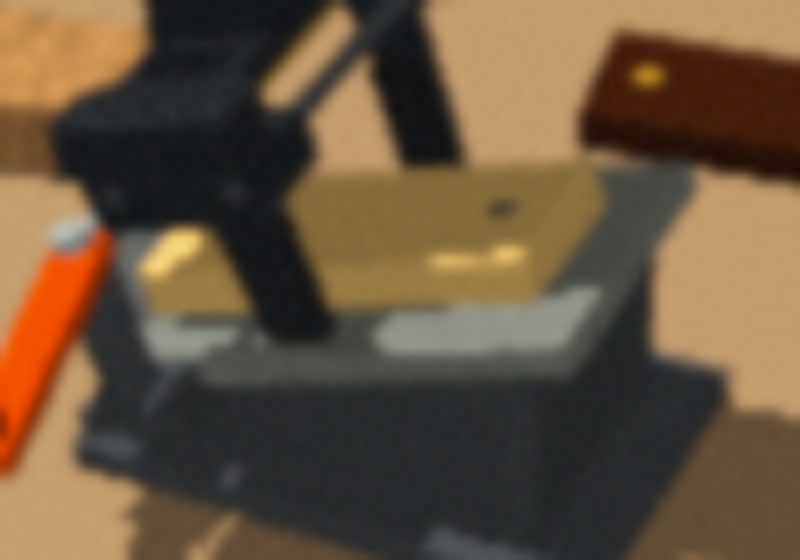

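The released pale board did not move: its upper-left corner stays at about (540,300) in the crop and the shelf margins look even. Retreating along the deck normal.

Request:
step_arm:
  commands:
    - {"gripper": 0, "slide": [0.06, 0, 0.17], "rot": [0, 0, 0]}
    - {"gripper": 0, "slide": [0.16, 0, 0.43], "rot": [0, 0, 0]}
    - {"gripper": 0, "slide": [0.3, 0, 0.83], "rot": [0, 0, 0]}
    - {"gripper": 0, "slide": [0.3, -0.2, 0.9], "rot": [0, 0, 0]}
    - {"gripper": 0, "slide": [0.2, -0.6, 0.9], "rot": [0, -0.05, 0]}
    - {"gripper": 0, "slide": [0.1, -1.0, 0.9], "rot": [0, -0.1, 0]}
    - {"gripper": 0, "slide": [0, -1.0, 0.9], "rot": [0, -0.1, 0]}

```text
t: 8.85
tcp_pos: [553.2, -36.1, 177.2]
tcp_rot: [-0.069, -0.695, 0.713, 0.067]
force: [-0.5, -0.3, -0.9]
opening: 88.1
```

```bash
python3 - <<'E'
from h import *
s,M=show()
y=np.radians(7);xd=np.array([-np.sin(y),np.cos(y),0])
goto([491.4,-140.6,100],toolR(-xd,[0,0,-1]))
E
```

```text
8.85 tcp [553.2 -36.1 177.2] F [-0.55 -0.29 -0.95] open 88.12 j [-0.07  0.78  0.09  1.68 -0.08  0.88 -1.53]
slide [-0.618 -1.045 -0.772] rot [ 0.0089 -0.1227  0.0937] deg 13.92
```

Request:
step_arm:
  commands:
    - {"gripper": 0, "slide": [-0.2, -0.4, 0], "rot": [0.003, -0.04, 0.03]}
    - {"gripper": 0, "slide": [-0.4, -0.8, -0.2], "rot": [0.006, -0.08, 0.06]}
    - {"gripper": 0, "slide": [-0.6, -1.0, -0.5], "rot": [0.009, -0.123, 0.094]}
    - {"gripper": 0, "slide": [-0.62, -1.0, -0.7], "rot": [0.009, -0.123, 0.094]}
    - {"gripper": 0, "slide": [-0.62, -1.0, -0.7], "rot": [0.009, -0.123, 0.094]}

```text
t: 9.35
tcp_pos: [487.5, -137.4, 105.2]
tcp_rot: [0.002, 0.748, -0.664, -0.003]
force: [-0.0, 1.4, 0.1]
opening: 87.9
```

```bash
python3 - <<'E'
from h import *
np.set_printoptions(precision=2,suppress=True)
s,M=show()
im=eyes.get_image("top");b=im.astype(int)
cv2.imwrite("pics/t3.png",cv2.resize(im[170:270,250:420,::-1],None,fx=4.5,fy=4.5))
cv2.imwrite("pics/s6.png",cv2.resize(eyes.get_image("side")[130:250,235:385,::-1],None,fx=5,fy=5))
y=np.radians(7);xd=np.array([-np.sin(y),np.cos(y),0])
goto([491.4,-140.6,17],toolR(-xd,[0,0,-1]))
E
```

```text
9.35 tcp [ 487.5 -137.4  105.2] F [-0.01  1.43  0.14] open 87.88 j [ 0.18  0.79  0.    2.04 -0.01  0.32 -1.26]
slide [-0.   -0.05 -0.9 ] rot [-0.  0. -0.] deg 0.07
```

View pics/t3.png

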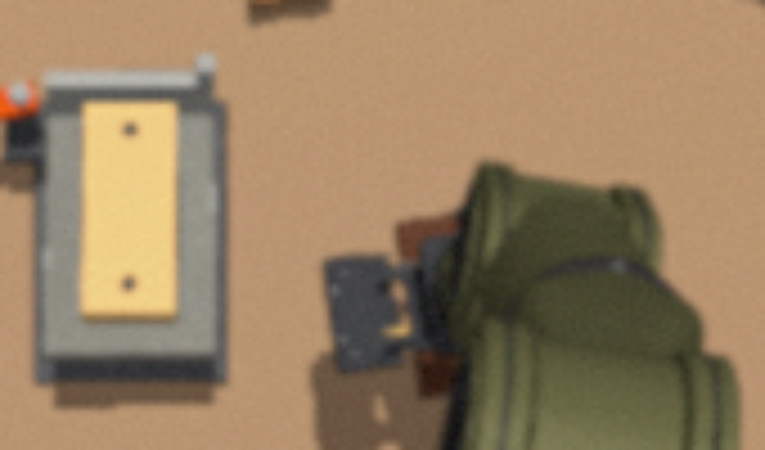

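View pics/s6.png

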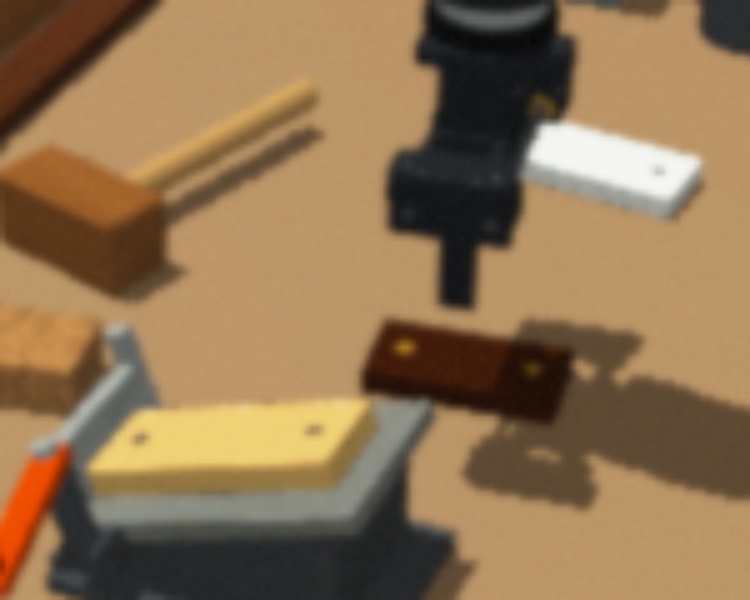

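The pale board is centred on the shelf: in the top crop it spans columns 82–178, with shelf edges at 46 and 214. The gripper straddles the dark board, so I'm descending.

Request:
step_arm:
  commands:
    - {"gripper": 0, "slide": [0, -0.05, -0.3], "rot": [0, 0, 0]}
    - {"gripper": 0, "slide": [0, -0.05, -0.55], "rot": [0, 0, 0]}
    - {"gripper": 0, "slide": [0, -0.05, -0.75], "rot": [0, 0, 0]}
    - {"gripper": 0, "slide": [0, -0.05, -0.8], "rot": [0, 0, 0]}
    - {"gripper": 0, "slide": [0, -0.05, -0.8], "rot": [0, 0, 0]}
    - {"gripper": 0, "slide": [0, -0.05, -0.8], "rot": [0, 0, 0]}

```text
t: 10.05
tcp_pos: [493.0, -140.8, 28.3]
tcp_rot: [-0.001, 0.749, -0.662, 0.001]
force: [-0.8, 0.6, 0.6]
opening: 88.3
```

```bash
python3 - <<'E'
from h import *
np.set_printoptions(precision=3,suppress=True)
s,M=show()
y=np.radians(7);xd=np.array([-np.sin(y),np.cos(y),0])
goto([491.4,-140.6,17],toolR(-xd,[0,0,-1]))
E
```

```text
10.05 tcp [ 493.  -140.8   28.3] F [-0.79  0.61  0.58] open 88.29 j [ 0.19  0.94  0.    2.04 -0.    0.16 -1.25]
slide [-0.016  0.002 -0.113] rot [ 0.     0.002 -0.001] deg 0.2
```

Request:
step_arm:
  commands:
    - {"gripper": 0, "slide": [-0.016, 0, -0.08], "rot": [0, 0, 0]}
    - {"gripper": 0, "slide": [-0.016, 0, -0.11], "rot": [0, 0, 0]}
    - {"gripper": 0, "slide": [-0.016, 0, -0.11], "rot": [0, 0, 0]}
    - {"gripper": 1, "slide": [-0.016, 0, -0.11], "rot": [0, 0, 0]}
    - {"gripper": 1, "slide": [-0.016, 0, -0.11], "rot": [0, 0, 0]}
    - {"gripper": 1, "slide": [-0.016, 0, -0.11], "rot": [0, 0, 0]}
    - {"gripper": 1, "slide": [-0.016, 0, -0.11], "rot": [0, 0, 0]}
    - {"gripper": 1, "slide": [-0.016, 0, -0.11], "rot": [0, 0, 0]}
    - {"gripper": 1, "slide": [-0.016, 0, -0.11], "rot": [0, 0, 0]}
    - {"gripper": 1, "slide": [-0.016, 0, -0.11], "rot": [0, 0, 0]}
  newtons: 25

```text
t: 11.05
tcp_pos: [491.5, -140.9, 17.4]
tcp_rot: [-0.001, 0.749, -0.662, 0.001]
force: [0.3, -1.2, 1.7]
opening: 59.7
```

Request:
step_arm:
  commands:
    - {"gripper": 1, "slide": [0, 0, 0.15], "rot": [0, 0, 0]}
    - {"gripper": 1, "slide": [0, 0, 0.4], "rot": [0, 0, 0]}
    - {"gripper": 1, "slide": [0, 0, 0.7], "rot": [0, 0, 0]}
    - {"gripper": 1, "slide": [0, 0, 0.95], "rot": [0, 0, 0]}
    - {"gripper": 1, "slide": [0, 0, 1.0], "rot": [0, 0, 0]}
    - {"gripper": 1, "slide": [0, 0, 1.0], "rot": [0, 0, 0]}

```text
t: 11.65
tcp_pos: [491.9, -141.0, 118.5]
tcp_rot: [-0.002, 0.749, -0.662, 0.002]
force: [0.7, 0.9, -1.0]
opening: 60.0
```

```bash
python3 d.py 95 0 100; python3 -c "
from h import *;print(D2W([95,0,100]))"
```

```text
11.65 tcp [ 491.9 -141.   118.5] F [ 0.73  0.94 -0.99] open 60.0 j [ 0.19  0.76  0.    2.03 -0.01  0.35 -1.25]
deck [143.92 214.82  28.72] Fdeck [-1.01 -0.95 -0.69]
slide [0.73 2.14 0.5 ] rot [-0.01  0.23 -0.09] deg 21.76
[565.20267022  72.85366689 168.73946351]
```

Request:
step_arm:
  commands:
    - {"gripper": 1, "slide": [0.1, 0.2, 0.3], "rot": [-0.003, 0.05, -0.02]}
    - {"gripper": 1, "slide": [0.3, 0.6, 0.5], "rot": [-0.006, 0.1, -0.04]}
    - {"gripper": 1, "slide": [0.5, 0.9, 0.65], "rot": [-0.009, 0.17, -0.07]}
    - {"gripper": 1, "slide": [0.7, 1.0, 0.65], "rot": [-0.013, 0.23, -0.09]}
    - {"gripper": 1, "slide": [0.75, 1.0, 0.65], "rot": [-0.013, 0.23, -0.09]}

```text
t: 12.15
tcp_pos: [570.3, -36.7, 180.6]
tcp_rot: [-0.125, -0.691, 0.7, 0.126]
force: [-1.0, 0.1, -1.1]
opening: 60.1
```

Request:
step_arm:
  commands:
    - {"gripper": 1, "slide": [0, 0.4, 0], "rot": [0, 0, 0]}
    - {"gripper": 1, "slide": [0, 0.8, 0], "rot": [0, 0, 0]}
    - {"gripper": 1, "slide": [0, 1.0, 0], "rot": [0, 0, 0]}
    - {"gripper": 1, "slide": [0, 1.0, 0], "rot": [0, 0, 0]}

```text
t: 12.55
tcp_pos: [569.0, 66.9, 179.4]
tcp_rot: [-0.125, -0.693, 0.698, 0.128]
force: [0.1, 0.1, -1.8]
opening: 59.7
```

```bash
python3 d.py 80 0 70
```

```text
12.55 tcp [569.   66.9 179.4] F [ 0.13  0.05 -1.76] open 59.72 j [-0.21  0.87  0.09  1.47 -0.14  1.16 -1.64]
deck [ 94.98   5.9  111.36] Fdeck [-0.73 -0.06 -1.6 ]
slide [ 0.    0.06 -0.44] rot [-0.   -0.01 -0.  ] deg 0.68
```

Request:
step_arm:
  commands:
    - {"gripper": 1, "slide": [0, 0.06, -0.15], "rot": [0, -0.007, -0.002]}
    - {"gripper": 1, "slide": [0, 0.06, -0.3], "rot": [0, -0.007, -0.002]}
    - {"gripper": 1, "slide": [0, 0.06, -0.44], "rot": [0, -0.007, -0.002]}
    - {"gripper": 1, "slide": [0, 0.06, -0.44], "rot": [0, -0.007, -0.002]}
    - {"gripper": 1, "slide": [0, 0.06, -0.44], "rot": [0, -0.007, -0.002]}

```text
t: 13.05
tcp_pos: [568.9, 71.6, 135.0]
tcp_rot: [-0.122, -0.692, 0.701, 0.124]
force: [-0.5, 0.1, -0.3]
opening: 59.5
```

```bash
sed -i 's/precision=2/precision=3/' d.py; python3 d.py 68 0 44
python3 - <<'E'
from h import *
cv2.imwrite("pics/s7.png",cv2.resize(eyes.get_image("side")[170:260,235:345,::-1],None,fx=7,fy=6.5,interpolation=cv2.INTER_CUBIC))
E
```

```text
13.05 tcp [568.9  71.6 135. ] F [-0.54  0.1  -0.3 ] open 59.49 j [-0.21  0.93  0.09  1.5  -0.14  1.07 -1.64]
deck [80.     1.206 69.526] Fdeck [ 0.408 -0.091 -0.464]
slide [ 0.026  0.012 -0.281] rot [-0.001  0.    -0.001] deg 0.13
```

View pics/s7.png

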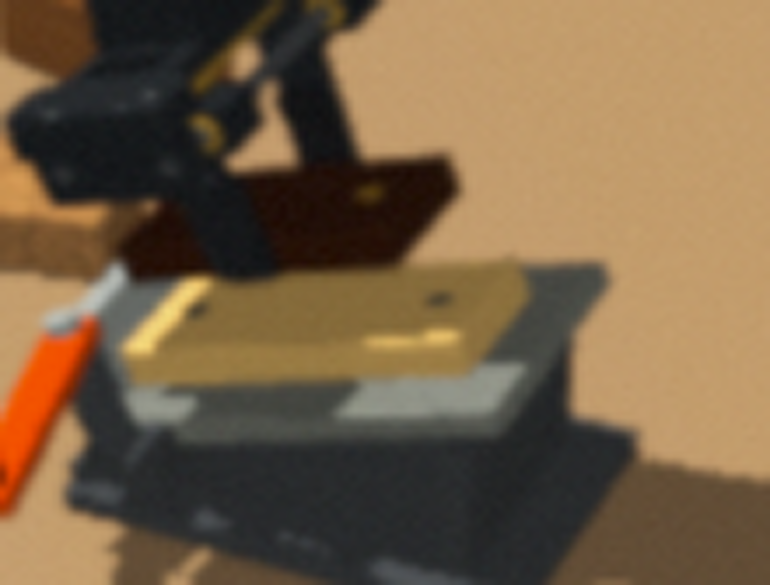

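Request:
step_arm:
  commands:
    - {"gripper": 1, "slide": [0.01, 0.012, -0.12], "rot": [0, 0, 0]}
    - {"gripper": 1, "slide": [0.02, 0.012, -0.22], "rot": [0, 0, 0]}
    - {"gripper": 1, "slide": [0.026, 0.012, -0.28], "rot": [0, 0, 0]}
    - {"gripper": 1, "slide": [0.026, 0.012, -0.28], "rot": [0, 0, 0]}
    - {"gripper": 1, "slide": [0.026, 0.012, -0.28], "rot": [0, 0, 0]}

```text
t: 13.6
tcp_pos: [571.8, 73.1, 107.3]
tcp_rot: [-0.121, -0.692, 0.7, 0.124]
force: [0.7, -0.4, -0.2]
opening: 59.9
```

```bash
python3 d.py 61 0 42
```

```text
13.6 tcp [571.8  73.1 107.3] F [ 0.74 -0.35 -0.16] open 59.9 j [-0.21  0.97  0.08  1.5  -0.15  1.03 -1.64]
deck [67.771 -0.348 44.521] Fdeck [-0.755  0.343  0.108]
slide [ 0.055 -0.004 -0.047] rot [-0.001  0.001 -0.001] deg 0.17
```

Request:
step_arm:
  commands:
    - {"gripper": 1, "slide": [0.025, -0.004, -0.025], "rot": [0, 0, 0]}
    - {"gripper": 1, "slide": [0.05, -0.004, -0.045], "rot": [0, 0, 0]}
    - {"gripper": 1, "slide": [0.05, -0.004, -0.045], "rot": [0, 0, 0]}

```text
t: 13.9
tcp_pos: [575.4, 72.8, 102.8]
tcp_rot: [-0.122, -0.692, 0.7, 0.125]
force: [-3.8, 1.6, 1.6]
opening: 59.9
```

Request:
step_arm:
  commands:
    - {"gripper": 1, "slide": [0.01, 0, -0.003], "rot": [0, 0, 0]}
    - {"gripper": 1, "slide": [0.02, 0, -0.007], "rot": [0, 0, 0]}
    - {"gripper": 1, "slide": [0.02, 0, -0.007], "rot": [0, 0, 0]}

```text
t: 14.2
tcp_pos: [575.4, 72.9, 102.6]
tcp_rot: [-0.124, -0.692, 0.7, 0.127]
force: [-6.3, 0.9, 5.4]
opening: 59.6
```

```bash
python3 d.py 60 0 38
```

```text
14.2 tcp [575.4  72.9 102.6] F [-6.35  0.88  5.39] open 59.65 j [-0.21  0.98  0.08  1.48 -0.15  1.04 -1.64]
deck [62.767 -0.149 41.296] Fdeck [ 7.82  -0.794  2.886]
slide [ 0.015 -0.002 -0.04 ] rot [-0.001 -0.005 -0.001] deg 0.47
```

```bash
python3 - <<'E'
from h import *
cv2.imwrite("pics/s8.png",cv2.resize(eyes.get_image("side")[180:250,235:335,::-1],None,fx=8,fy=8,interpolation=cv2.INTER_CUBIC))
cv2.imwrite("pics/t8.png",cv2.resize(eyes.get_image("top")[170:270,200:330,::-1],None,fx=6,fy=6))
E
```

```text
(no output)
```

View pics/s8.png

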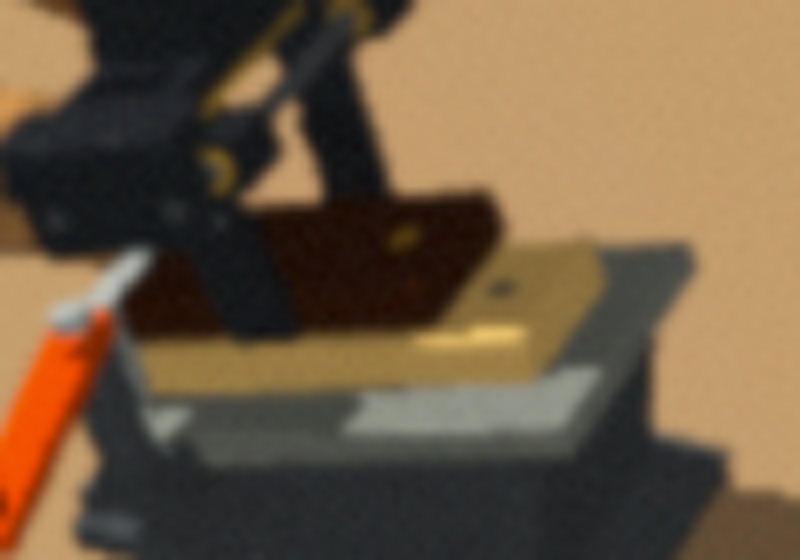

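View pics/t8.png

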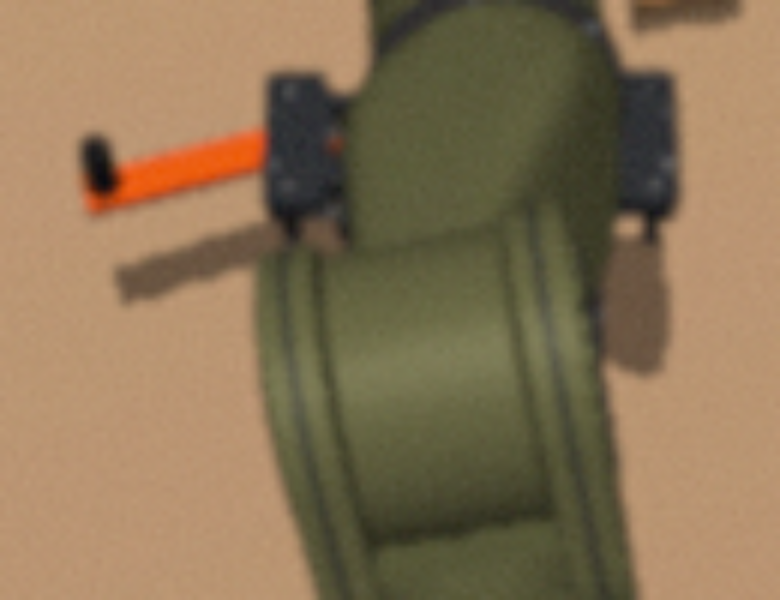

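```bash
python3 - <<'E'
from h import *
np.set_printoptions(precision=1,suppress=True)
f=lambda u,v:((u+.5)/8-.5+235,(v+.5)/8-.5+180)
for x in (120,123): print(x,[((proj("side",D2W(p))[0]-[235,180]+.5)*8-.5) for p in ((x,30,41.5),(x,-30,23.5),(x,-30,41.5))])
print("pale corners", [((proj("side",D2W(p))[0]-[235,180]+.5)*8-.5) for p in ((150,30,20.5),(150,-30,20.5),(150,-30,2.5))])
E
```

```text
120 [array([491.9, 189.4]), array([432.8, 335. ]), array([415. , 287.7])]
123 [array([499.8, 188.9]), array([440.8, 334.7]), array([423.1, 287.3])]
pale corners [array([590.3, 238.8]), array([516.7, 339.5]), array([533.9, 386.8])]
```

The dark board's upper-end corners at about (490,193) and (440,326), compared with the pale board's, agree with its end being at the stop. So the grip was about 2.7 mm off centre. Lowering now.

Request:
step_arm:
  commands:
    - {"gripper": 1, "slide": [-0.007, 0, -0.019], "rot": [0, 0, 0]}
    - {"gripper": 1, "slide": [-0.014, 0, -0.038], "rot": [0, 0, 0]}
    - {"gripper": 1, "slide": [-0.014, 0, -0.038], "rot": [0, 0, 0]}

```text
t: 14.6
tcp_pos: [574.3, 72.8, 99.5]
tcp_rot: [-0.124, -0.692, 0.7, 0.127]
force: [-3.3, 1.2, 6.4]
opening: 59.6
```

```bash
python3 d.py 60 0 38
```

```text
14.6 tcp [574.3  72.8  99.5] F [-3.25  1.16  6.38] open 59.56 j [-0.21  0.98  0.08  1.48 -0.15  1.03 -1.64]
deck [62.805 -0.119 38.054] Fdeck [ 5.255 -1.113  4.879]
slide [ 0.026 -0.002 -0.01 ] rot [-0.001 -0.005 -0.001] deg 0.44
```

Request:
step_arm:
  commands:
    - {"gripper": 1, "slide": [0, 0, -0.007], "rot": [0, -0.005, 0]}
    - {"gripper": 1, "slide": [-0.001, 0, -0.01], "rot": [0, -0.005, 0]}
    - {"gripper": 1, "slide": [-0.001, 0, -0.01], "rot": [0, -0.005, 0]}

```text
t: 14.9
tcp_pos: [574.3, 72.9, 99.5]
tcp_rot: [-0.121, -0.692, 0.701, 0.124]
force: [-4.9, 0.7, 8.8]
opening: 59.8
```

```bash
python3 d.py 60 0 38
```

```text
14.9 tcp [574.3  72.9  99.5] F [-4.9   0.71  8.8 ] open 59.79 j [-0.21  0.98  0.08  1.49 -0.15  1.02 -1.64]
deck [62.825 -0.138 38.063] Fdeck [ 7.625 -0.646  6.595]
slide [ 0.026 -0.002 -0.01 ] rot [-0.001  0.001 -0.001] deg 0.16
```

Seated, with contact both on the stop and downward. Releasing and retreating along the normal.

Request:
step_arm:
  commands:
    - {"gripper": 1, "slide": [0.001, 0, -0.005], "rot": [0, 0, 0]}
    - {"gripper": 0.2, "slide": [0.001, 0, -0.003], "rot": [0, 0, 0]}
    - {"gripper": 0, "slide": [0, 0, 0], "rot": [0, 0, 0]}
    - {"gripper": 0, "slide": [0, 0, 0], "rot": [0, 0, 0]}
    - {"gripper": 0, "slide": [0, 0, 0], "rot": [0, 0, 0]}
    - {"gripper": 0, "slide": [0, 0, 0], "rot": [0, 0, 0]}
    - {"gripper": 0, "slide": [0, 0, 0], "rot": [0, 0, 0]}

```text
t: 15.6
tcp_pos: [574.3, 72.8, 99.5]
tcp_rot: [-0.121, -0.692, 0.701, 0.124]
force: [0.3, 0.3, -0.7]
opening: 88.2
```

Request:
step_arm:
  commands:
    - {"gripper": 0, "slide": [0.07, 0, 0.2], "rot": [0, 0, 0]}
    - {"gripper": 0, "slide": [0.17, 0, 0.47], "rot": [0, 0, 0]}
    - {"gripper": 0, "slide": [0.33, 0, 0.9], "rot": [0, 0, 0]}
    - {"gripper": 0, "slide": [0.36, 0, 1.0], "rot": [0, 0, 0]}
    - {"gripper": 0, "slide": [0.2, -0.4, 1.0], "rot": [0, 0, 0]}
    - {"gripper": 0, "slide": [0, -0.8, 1.0], "rot": [0, 0, 0]}
    - {"gripper": 0, "slide": [-0.2, -1.0, 1.0], "rot": [0, 0, 0]}
    - {"gripper": 0, "slide": [-0.4, -1.0, 1.0], "rot": [0, 0, 0]}

```text
t: 16.4
tcp_pos: [532.8, -32.1, 199.2]
tcp_rot: [-0.122, -0.69, 0.703, 0.123]
force: [0.5, 1.5, 0.2]
opening: 87.9
```

```bash
python3 - <<'E'
from h import *
show()
cv2.imwrite("pics/s9f.png",eyes.get_image("side")[:,:,::-1]);cv2.imwrite("pics/t9f.png",eyes.get_image("top")[:,:,::-1])
s=cv2.imread("pics/s9f.png");t=cv2.imread("pics/t9f.png")
cv2.imwrite("pics/s9.png",cv2.resize(s[190:260,215:335],None,fx=6.5,fy=8,interpolation=cv2.INTER_CUBIC))
cv2.imwrite("pics/t9.png",cv2.resize(t[170:270,200:320],None,fx=6,fy=6,interpolation=cv2.INTER_CUBIC))
E
```

```text
16.4 tcp [532.8 -32.1 199.2] F [0.49 1.55 0.2 ] open 87.9 j [-0.08  0.8   0.11  1.59 -0.09  1.11 -1.52]
```

View pics/s9.png

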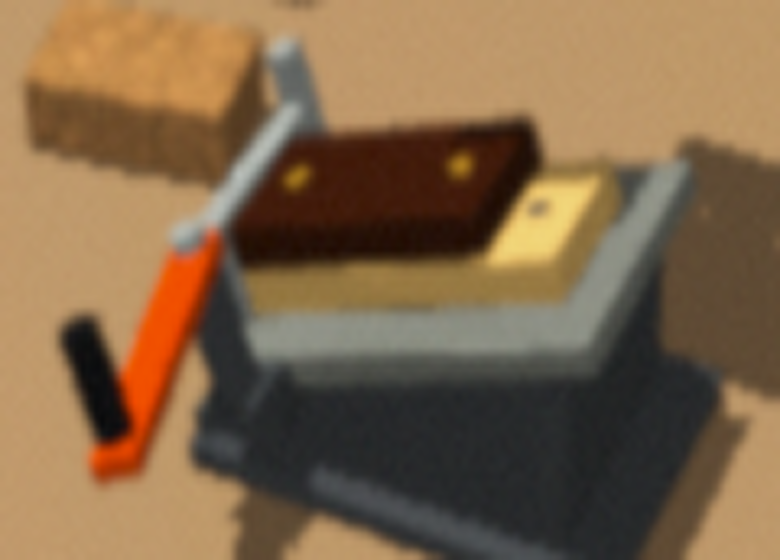

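View pics/t9.png

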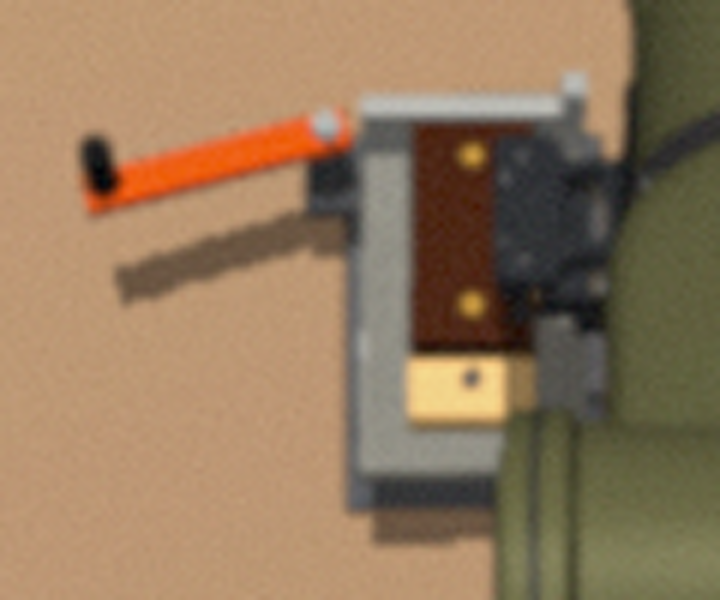

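```bash
python3 - <<'E'
from h import *
np.set_printoptions(precision=1,suppress=True)
t=cv2.imread("pics/t9f.png").astype(int)
for c in (272,275,280): print(c,[t[r,c].tolist()[2] for r in range(184,246)])
def dk(u,v,z): 
    P=plane2("top",[(u,v)],D2W([0,0,z]),DR[:,2])[0]; return W2D(P)
f=lambda x,y:((x+.5)/6-.5+200,(y+.5)/6-.5+170)
for dz in (0,2.5):
  print(dz,"dark low",dk(*f(450,127),36+dz),"dark up",dk(*f(450,350),36+dz),"plugs",dk(*f(471,154),36+dz),dk(*f(471,304),36+dz),"pale up",dk(*f(450,424),18+dz),"pale plug",dk(*f(471,378),18+dz),"leftedges",dk(*f(412,300),36+dz),dk(*f(405,390),18+dz))
E
```

```text
272 [189, 187, 187, 189, 178, 131, 89, 75, 70, 78, 75, 79, 77, 79, 77, 77, 82, 79, 77, 76, 80, 80, 78, 79, 74, 79, 80, 75, 79, 76, 78, 76, 82, 80, 78, 77, 78, 76, 81, 83, 77, 81, 70, 47, 61, 152, 233, 242, 243, 243, 242, 242, 242, 242, 240, 211, 154, 126, 140, 142, 150, 146]
275 [184, 185, 186, 189, 174, 136, 91, 73, 78, 75, 77, 85, 82, 77, 76, 76, 76, 76, 77, 80, 78, 75, 75, 75, 81, 76, 80, 78, 77, 81, 80, 79, 75, 79, 80, 81, 87, 89, 82, 80, 78, 80, 76, 50, 66, 154, 233, 244, 243, 242, 243, 242, 243, 242, 238, 211, 154, 123, 139, 152, 150, 149]
280 [180, 179, 181, 188, 177, 130, 91, 75, 74, 86, 111, 137, 130, 99, 82, 69, 78, 77, 80, 77, 76, 75, 76, 78, 75, 78, 76, 78, 72, 79, 74, 77, 78, 77, 94, 117, 137, 132, 103, 87, 80, 84, 72, 45, 65, 156, 231, 235, 221, 222, 235, 241, 243, 243, 238, 214, 153, 126, 138, 149, 147, 146]
0 dark low [  4.2 -11.   36. ] dark up [123.4 -10.5  36. ] plugs [19.1 -0.8 36. ] [99.6 -0.7 36. ] pale up [153.5 -10.6  18. ] pale plug [129.8  -0.8  18. ] leftedges [ 97.4 -28.6  36. ] [135.9 -32.   18. ]
2.5 dark low [  5.5 -10.9  38.5] dark up [124.6 -10.5  38.5] plugs [20.4 -0.7 38.5] [100.8  -0.6  38.5] pale up [154.5 -10.6  20.5] pale plug [130.9  -0.8  20.5] leftedges [ 98.6 -28.5  38.5] [137.  -31.9  20.5]
```

```bash
python3 - <<'E'
from h import *
np.set_printoptions(precision=2,suppress=True)
for p in ([613.15,246.17,149.9],[597.92,247.15,110.83],[626.35,143.14,106.15]): print(W2D(p))
t=cv2.imread("pics/t9f.png");b=t.astype(int)
m=(b.max(2)<60); z=np.zeros_like(m); z[188:206,208:224]=m[188:206,208:224]
ys,xs=np.nonzero(z);print(xs.mean(),ys.mean(),len(xs),xs.min(),xs.max(),ys.min(),ys.max())
o,D=ray("top",[(xs.mean(),ys.mean())])
P=plane2("top",[(xs.mean(),ys.mean())],D2W([0,0,76]),DR[:,2])[0];d=W2D(P);print("pin mid",d,np.degrees(np.arctan2(d[0]-15,-(d[1]+70))),np.hypot(d[0]-15,d[1]+70))
# bar axis
m=(b[...,2]>180)&(b[...,1]<120)&(b[...,0]<80); ys,xs=np.nonzero(m);k=(xs>205)&(xs<262)&(ys>180)&(ys<210);uv=np.c_[xs[k],ys[k]]
Q=plane2("top",uv,D2W([0,0,56]),DR[:,2]);Q=np.array([W2D(q) for q in Q])[:,:2];w,v=np.linalg.eigh(np.cov(Q.T));a=v[:,1];a*=-np.sign(a[1]);print("bar",np.degrees(np.arctan2(a[0],-a[1])),Q.mean(0),Q.min(0),Q.max(0))
# side pin
s=cv2.imread("pics/s9f.png").astype(int);m=(s.max(2)<45);z=np.zeros_like(m);z[225:248,222:238]=m[225:248,222:238];ys,xs=np.nonzero(z);print("side",xs.mean(),ys.mean(),len(xs))
show()
E
```

```text
[  45.78 -173.97   97.87]
[  46.74 -174.74   55.94]
[ 17.06 -71.13  61.76]
216.04 197.4 25 214 218 194 201
pin mid [  46.79 -175.33   76.  ] 16.792531233646866 110.02098189117922
bar 16.95889557464496 [  33.83 -123.61] [  12.39 -183.27] [ 57.37 -58.23]
side 229.36065573770492 237.37704918032787 61
16.5 tcp [531.5 -28.1 199.5] F [ 0.99  1.15 -0.34] open 88.14 j [-0.08  0.8   0.11  1.59 -0.09  1.11 -1.52]
```

Both boards sit at the stop: plug midpoints give a deck x of about 60 for the dark board and 75–76 for the pale one. They are about 0.8 mm off centre in y. The keeper pin is at deck (46.8, −175.3), with the bar at 16.9° and the radius coming out at 110 mm as given. On to the keeper.

```bash
cat > k.py <<'E'
import sys
from h import *
np.set_printoptions(precision=3,suppress=True)
# usage: k.py angle phi z [dr]
a,phi,z=map(float,sys.argv[1:4])
s,M=show();d=W2D(s["tcp_pos"]);m=DR.T@M
print("deck",d,"keeper-ang of tcp",np.degrees(np.arctan2(d[0]-15,-(d[1]+70))),"r",np.hypot(d[0]-15,d[1]+70),"phi",np.degrees(np.arctan2(m[1,0],m[0,0])),"Fdeck",DR.T@s["force"])
A=np.radians(a);P=np.radians(phi)
goto(D2W([15+110*np.sin(A),-70-110*np.cos(A),z]),toolR(DR@[np.cos(P),np.sin(P),0],-DR[:,2]),s)
E
python3 k.py 16.9 60 132
```

```text
16.5 tcp [531.5 -28.1 199.5] F [ 0.99  1.15 -0.34] open 88.14 j [-0.08  0.8   0.11  1.59 -0.09  1.11 -1.52]
deck [135.895 101.461 117.854] keeper-ang of tcp 144.81274630193016 r 209.7967147424014 phi 90.01141744002118 Fdeck [-1.036 -1.168  0.012]
slide [ 0.922  2.754 -0.171] rot [-0.116  0.    -0.313] deg 30.01
```

Request:
step_arm:
  commands:
    - {"gripper": 0, "slide": [0, 0.3, 0.2], "rot": [0, 0, 0]}
    - {"gripper": 0, "slide": [0.2, 0.7, 0.2], "rot": [0, 0, 0]}
    - {"gripper": 0, "slide": [0.4, 1.0, 0.2], "rot": [-0.03, 0, -0.08]}
    - {"gripper": 0, "slide": [0.6, 1.0, 0.2], "rot": [-0.05, 0, -0.14]}
    - {"gripper": 0, "slide": [0.6, 1.0, 0.2], "rot": [-0.06, 0, -0.16]}

```text
t: 17.0
tcp_pos: [594.1, 74.4, 218.5]
tcp_rot: [-0.137, -0.592, 0.787, 0.106]
force: [-0.4, -0.1, -0.6]
opening: 88.0
```

Request:
step_arm:
  commands:
    - {"gripper": 0, "slide": [0.1, 0.4, 0], "rot": [-0.015, 0, -0.04]}
    - {"gripper": 0, "slide": [0.2, 0.8, 0], "rot": [-0.03, 0, -0.08]}
    - {"gripper": 0, "slide": [0.3, 1.0, 0], "rot": [-0.05, 0, -0.14]}
    - {"gripper": 0, "slide": [0.3, 1.0, 0], "rot": [-0.056, 0, -0.153]}

```text
t: 17.4
tcp_pos: [624.4, 180.6, 217.2]
tcp_rot: [-0.148, -0.49, 0.855, 0.087]
force: [0.7, 0.7, 0.6]
opening: 87.9
```

```bash
python3 k.py 16.9 60 132
```

```text
17.4 tcp [624.4 180.6 217.2] F [0.71 0.72 0.62] open 87.91 j [-0.41  0.95  0.25  1.17 -0.29  1.39 -2.22]
deck [  57.348 -108.581  165.272] keeper-ang of tcp 47.6652502154511 r 57.28750133236673 phi 60.41602465719224 Fdeck [-0.442 -0.733  0.818]
slide [-0.007  0.667 -0.348] rot [-0.001  0.002 -0.004] deg 0.45
```

Request:
step_arm:
  commands:
    - {"gripper": 0, "slide": [0, 0.35, 0], "rot": [0, 0.002, -0.004]}
    - {"gripper": 0, "slide": [-0.01, 0.67, -0.15], "rot": [0, 0.002, -0.004]}
    - {"gripper": 0, "slide": [-0.01, 0.67, -0.3], "rot": [0, 0.002, -0.004]}
    - {"gripper": 0, "slide": [-0.01, 0.67, -0.3], "rot": [0, 0.002, -0.004]}
    - {"gripper": 0, "slide": [-0.01, 0.67, -0.3], "rot": [0, 0.002, -0.004]}

```text
t: 17.9
tcp_pos: [623.7, 245.5, 187.0]
tcp_rot: [-0.15, -0.486, 0.856, 0.088]
force: [0.1, 0.8, -0.2]
opening: 88.3
```

```bash
python3 k.py 16.9 60 86
python3 - <<'E'
from h import *
cv2.imwrite("pics/s10.png",cv2.resize(eyes.get_image("side")[180:280,180:300,::-1],None,fx=6,fy=6,interpolation=cv2.INTER_CUBIC))
E
```

```text
17.9 tcp [623.7 245.5 187. ] F [ 0.09  0.8  -0.22] open 88.26 j [-0.48  1.01  0.24  1.12 -0.32  1.38 -2.31]
deck [  48.529 -173.424  136.339] keeper-ang of tcp 17.96214114174781 r 108.72319733873384 phi 59.95353434489821 Fdeck [-0.147 -0.804 -0.185]
slide [-0.157  0.02  -0.478] rot [ 0.    -0.001  0.   ] deg 0.06
```

View pics/s10.png

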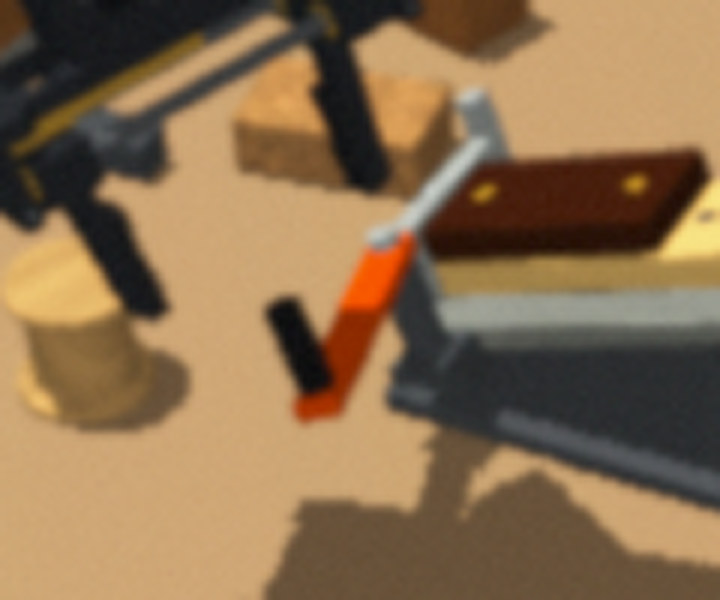

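The fingers straddle the black pin, whose top is at about (283,303) in the side crop. Descending along the deck normal.

Request:
step_arm:
  commands:
    - {"gripper": 0, "slide": [-0.05, 0.02, -0.15], "rot": [0, 0, 0]}
    - {"gripper": 0, "slide": [-0.1, 0.02, -0.3], "rot": [0, 0, 0]}
    - {"gripper": 0, "slide": [-0.145, 0.02, -0.44], "rot": [0, 0, 0]}
    - {"gripper": 0, "slide": [-0.157, 0.02, -0.478], "rot": [0, 0, 0]}
    - {"gripper": 0.72, "slide": [-0.157, 0.02, -0.478], "rot": [0, 0, 0]}
    - {"gripper": 0.72, "slide": [-0.157, 0.02, -0.478], "rot": [0, 0, 0]}
    - {"gripper": 0.72, "slide": [-0.157, 0.02, -0.478], "rot": [0, 0, 0]}
    - {"gripper": 0.72, "slide": [-0.157, 0.02, -0.478], "rot": [0, 0, 0]}
    - {"gripper": 0.72, "slide": [-0.157, 0.02, -0.478], "rot": [0, 0, 0]}
    - {"gripper": 0.72, "slide": [-0.157, 0.02, -0.478], "rot": [0, 0, 0]}
    - {"gripper": 0.72, "slide": [-0.157, 0.02, -0.478], "rot": [0, 0, 0]}
  newtons: 10

```text
t: 19.05
tcp_pos: [608.5, 247.4, 139.9]
tcp_rot: [-0.149, -0.486, 0.857, 0.088]
force: [-0.7, -0.5, 0.1]
opening: 34.1
```

```bash
python3 k.py 16.9 60 86
python3 - <<'E'
from h import *
cv2.imwrite("pics/s11.png",cv2.resize(eyes.get_image("side")[180:280,180:300,::-1],None,fx=6,fy=6,interpolation=cv2.INTER_CUBIC))
E
```

```text
19.05 tcp [608.5 247.4 139.9] F [-0.74 -0.5   0.09] open 34.08 j [-0.49  1.03  0.23  1.21 -0.33  1.27 -2.29]
deck [  46.769 -175.168   86.863] keeper-ang of tcp 16.808573754028888 r 109.86159053665911 phi 59.939528892952445 Fdeck [ 0.722  0.507 -0.171]
slide [-0.005  0.001 -0.007] rot [-0.     0.     0.001] deg 0.07
```

View pics/s11.png

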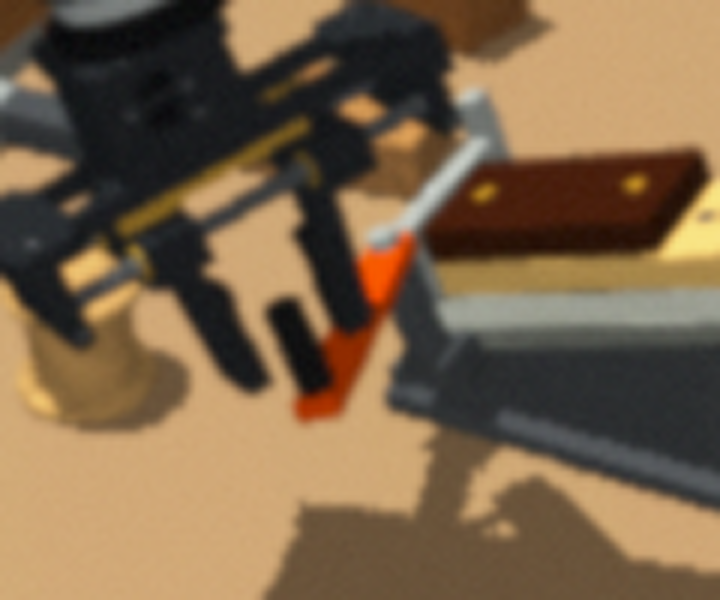

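```bash
cat > path.py <<'E'
import sys
from h import *
a0,a1,p0,p1,n,z=map(float,sys.argv[1:7]);n=int(n)
s,M=show();m=DR.T@M;d=W2D(s["tcp_pos"])
print("deck",d.round(1),"ang",np.degrees(np.arctan2(d[0]-15,-(d[1]+70))).round(1),"r",np.hypot(d[0]-15,d[1]+70).round(1),"phi",np.degrees(np.arctan2(m[1,0],m[0,0])).round(1),"Fd",(DR.T@s["force"]).round(1))
for i in range(1,n+1):
    A=np.radians(a0+(a1-a0)*i/n);P=np.radians(p0+(p1-p0)*i/n)
    t=D2W([15+110*np.sin(A),-70-110*np.cos(A),z]);Rt=toolR(DR@[np.cos(P),np.sin(P),0],-DR[:,2])
    rv=(R.from_matrix(Rt)*R.from_matrix(M).inv()).as_rotvec()/(np.pi/2)
    print(np.round((t-s["tcp_pos"])/100,2).tolist(),np.round(rv,3).tolist())
E
python3 path.py 17 62 60 87 10 86
```

```text
19.1 tcp [608.5 247.4 139.9] F [-0.24  0.34 -1.03] open 30.15 j [-0.49  1.03  0.23  1.21 -0.33  1.27 -2.29]
deck [  46.8 -175.2   86.8] ang 16.8 r 109.9 phi 59.9 Fd [-0.1 -0.3 -1. ]
[-0.08, -0.03, 0.02] [0.01, 0.0, 0.029]
[-0.16, -0.06, 0.05] [0.02, -0.0, 0.057]
[-0.23, -0.1, 0.07] [0.031, -0.0, 0.085]
[-0.3, -0.15, 0.1] [0.041, -0.0, 0.114]
[-0.36, -0.2, 0.12] [0.051, -0.0, 0.142]
[-0.43, -0.25, 0.15] [0.061, -0.001, 0.17]
[-0.48, -0.32, 0.17] [0.072, -0.001, 0.198]
[-0.54, -0.38, 0.18] [0.082, -0.001, 0.226]
[-0.58, -0.45, 0.2] [0.092, -0.001, 0.254]
[-0.62, -0.53, 0.22] [0.102, -0.001, 0.283]
```

Request:
step_arm:
  commands:
    - {"gripper": 0.75, "slide": [0, 0, 0], "rot": [0, 0, 0]}
    - {"gripper": 0.75, "slide": [0, 0, 0], "rot": [0, 0, 0]}
    - {"gripper": 0.75, "slide": [-0.08, -0.03, 0.02], "rot": [0.01, 0, 0.029]}
    - {"gripper": 0.75, "slide": [-0.16, -0.06, 0.05], "rot": [0.02, 0, 0.057]}
    - {"gripper": 0.75, "slide": [-0.23, -0.1, 0.07], "rot": [0.031, 0, 0.085]}
    - {"gripper": 0.75, "slide": [-0.3, -0.15, 0.1], "rot": [0.041, 0, 0.114]}
    - {"gripper": 0.75, "slide": [-0.36, -0.2, 0.12], "rot": [0.051, 0, 0.142]}
    - {"gripper": 0.75, "slide": [-0.36, -0.2, 0.12], "rot": [0.051, 0, 0.142]}

```text
t: 19.9
tcp_pos: [571.7, 228.1, 152.4]
tcp_rot: [-0.139, -0.584, 0.793, 0.106]
force: [-1.2, 0.8, -0.2]
opening: 22.2
```

```bash
python3 path.py 40 85 74 100 10 86
python3 - <<'E'
from h import *
cv2.imwrite("pics/s12.png",cv2.resize(eyes.get_image("side")[180:280,180:300,::-1],None,fx=6,fy=6,interpolation=cv2.INTER_CUBIC))
E
```

```text
19.9 tcp [571.7 228.1 152.4] F [-1.15  0.76 -0.23] open 22.23 j [-0.46  0.96  0.16  1.36 -0.27  1.18 -2.07]
deck [  85.3 -155.3   86.1] ang 39.5 r 110.5 phi 73.6 Fd [ 1.  -0.7 -0.6]
[-0.07, -0.07, 0.02] [0.011, -0.001, 0.032]
[-0.12, -0.13, 0.04] [0.021, -0.001, 0.059]
[-0.17, -0.2, 0.06] [0.031, -0.001, 0.086]
[-0.22, -0.27, 0.08] [0.041, -0.002, 0.113]
[-0.26, -0.34, 0.09] [0.051, -0.002, 0.14]
[-0.3, -0.42, 0.1] [0.061, -0.002, 0.168]
[-0.33, -0.5, 0.11] [0.07, -0.002, 0.195]
[-0.35, -0.58, 0.12] [0.08, -0.002, 0.222]
[-0.37, -0.67, 0.13] [0.09, -0.002, 0.249]
[-0.38, -0.75, 0.13] [0.1, -0.002, 0.276]
```

View pics/s12.png

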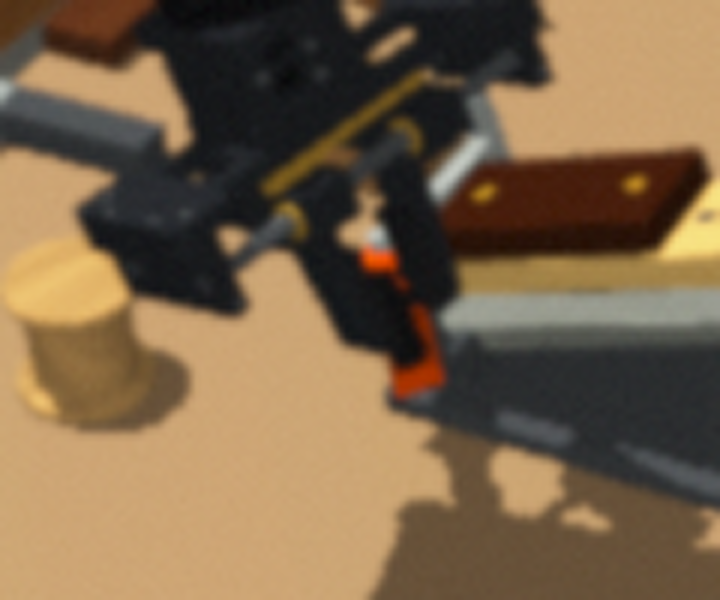

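The bar is following, with its end now at about (415,375) and the pin between the fingers. Continuing.

Request:
step_arm:
  commands:
    - {"gripper": 0.75, "slide": [-0.07, -0.07, 0.02], "rot": [0.011, 0, 0.032]}
    - {"gripper": 0.75, "slide": [-0.12, -0.13, 0.04], "rot": [0.021, 0, 0.059]}
    - {"gripper": 0.75, "slide": [-0.17, -0.2, 0.06], "rot": [0.031, 0, 0.086]}
    - {"gripper": 0.75, "slide": [-0.22, -0.27, 0.08], "rot": [0.041, 0, 0.113]}
    - {"gripper": 0.75, "slide": [-0.26, -0.34, 0.09], "rot": [0.051, 0, 0.14]}
    - {"gripper": 0.75, "slide": [-0.3, -0.42, 0.1], "rot": [0.061, 0, 0.168]}
    - {"gripper": 0.75, "slide": [-0.33, -0.5, 0.11], "rot": [0.07, 0, 0.195]}
    - {"gripper": 0.75, "slide": [-0.35, -0.58, 0.12], "rot": [0.08, 0, 0.222]}
    - {"gripper": 0.75, "slide": [-0.37, -0.67, 0.13], "rot": [0.09, 0, 0.249]}
    - {"gripper": 0.75, "slide": [-0.38, -0.75, 0.13], "rot": [0.1, 0, 0.276]}
    - {"gripper": 0.75, "slide": [-0.38, -0.75, 0.13], "rot": [0.1, 0, 0.276]}

```text
t: 21.05
tcp_pos: [534.7, 151.2, 165.0]
tcp_rot: [0.113, 0.748, -0.64, -0.134]
force: [0.2, -0.0, -0.0]
opening: 21.8
```

```bash
python3 path.py 85 130 100 130 10 86
python3 - <<'E'
from h import *
cv2.imwrite("pics/s13.png",cv2.resize(eyes.get_image("side")[180:280,200:320,::-1],None,fx=6,fy=6,interpolation=cv2.INTER_CUBIC))
E
```

```text
21.05 tcp [534.7 151.2 165. ] F [ 0.23 -0.   -0.  ] open 21.8 j [-0.31  0.86  0.03  1.55 -0.14  1.07 -1.62]
deck [123.4 -77.9  85.7] ang 85.8 r 108.7 phi 99.7 Fd [-0.2 -0.   0.1]
[-0.02, -0.07, 0.01] [0.014, -0.002, 0.034]
[-0.01, -0.16, 0.01] [0.025, -0.002, 0.065]
[-0.01, -0.24, 0.0] [0.037, -0.002, 0.096]
[0.01, -0.33, -0.0] [0.048, -0.002, 0.128]
[0.03, -0.41, -0.01] [0.06, -0.002, 0.159]
[0.05, -0.49, -0.02] [0.071, -0.002, 0.19]
[0.09, -0.57, -0.03] [0.082, -0.003, 0.222]
[0.12, -0.65, -0.05] [0.094, -0.003, 0.253]
[0.17, -0.72, -0.06] [0.105, -0.003, 0.284]
[0.22, -0.79, -0.08] [0.117, -0.003, 0.316]
```

View pics/s13.png

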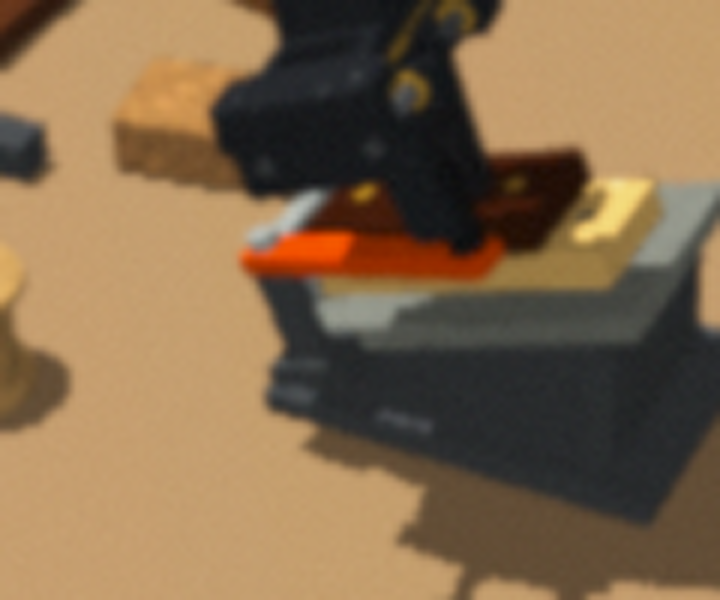

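The bar now points up-slope, from about (250,255) to (500,260). Continuing over the boards.

Request:
step_arm:
  commands:
    - {"gripper": 0.75, "slide": [-0.02, -0.07, 0.01], "rot": [0.014, 0, 0.034]}
    - {"gripper": 0.75, "slide": [-0.01, -0.16, 0.01], "rot": [0.025, 0, 0.065]}
    - {"gripper": 0.75, "slide": [-0.01, -0.24, 0], "rot": [0.037, 0, 0.096]}
    - {"gripper": 0.75, "slide": [0.01, -0.33, 0], "rot": [0.048, 0, 0.128]}
    - {"gripper": 0.75, "slide": [0.03, -0.41, -0.01], "rot": [0.06, 0, 0.159]}
    - {"gripper": 0.75, "slide": [0.05, -0.49, -0.02], "rot": [0.071, 0, 0.19]}
    - {"gripper": 0.75, "slide": [0.09, -0.57, -0.03], "rot": [0.082, 0, 0.222]}
    - {"gripper": 0.75, "slide": [0.12, -0.65, -0.05], "rot": [0.094, 0, 0.253]}
    - {"gripper": 0.75, "slide": [0.17, -0.72, -0.06], "rot": [0.105, 0, 0.284]}
    - {"gripper": 0.75, "slide": [0.22, -0.79, -0.08], "rot": [0.117, 0, 0.316]}
    - {"gripper": 0.75, "slide": [0.22, -0.79, -0.08], "rot": [0.117, 0, 0.316]}

```text
t: 22.2
tcp_pos: [557.8, 71.9, 156.5]
tcp_rot: [0.074, 0.889, -0.423, -0.159]
force: [0.1, -0.4, -0.0]
opening: 21.9
```

```bash
python3 path.py 130 170 130 160 10 86
```

```text
22.2 tcp [557.8  71.9 156.5] F [ 0.08 -0.36 -0.03] open 21.95 j [-0.11  0.88 -0.12  1.52  0.02  1.09 -1.11]
deck [97.7  1.1 86. ] ang 130.7 r 109.0 phi 129.9 Fd [-0.1  0.4  0. ]
[0.03, -0.05, -0.01] [0.012, -0.002, 0.032]
[0.08, -0.11, -0.03] [0.024, -0.003, 0.064]
[0.14, -0.16, -0.05] [0.035, -0.003, 0.095]
[0.2, -0.2, -0.07] [0.047, -0.003, 0.126]
[0.26, -0.25, -0.09] [0.058, -0.003, 0.158]
[0.32, -0.28, -0.12] [0.07, -0.003, 0.189]
[0.39, -0.31, -0.14] [0.081, -0.003, 0.22]
[0.45, -0.34, -0.17] [0.093, -0.003, 0.252]
[0.52, -0.36, -0.19] [0.104, -0.003, 0.283]
[0.59, -0.38, -0.22] [0.116, -0.004, 0.314]
```

Request:
step_arm:
  commands:
    - {"gripper": 0.75, "slide": [0.03, -0.05, -0.01], "rot": [0.012, 0, 0.032]}
    - {"gripper": 0.75, "slide": [0.08, -0.11, -0.03], "rot": [0.024, 0, 0.064]}
    - {"gripper": 0.75, "slide": [0.14, -0.16, -0.05], "rot": [0.035, 0, 0.095]}
    - {"gripper": 0.75, "slide": [0.2, -0.2, -0.07], "rot": [0.047, 0, 0.126]}
    - {"gripper": 0.75, "slide": [0.26, -0.25, -0.09], "rot": [0.058, 0, 0.158]}
    - {"gripper": 0.75, "slide": [0.32, -0.28, -0.12], "rot": [0.07, 0, 0.189]}
    - {"gripper": 0.75, "slide": [0.39, -0.31, -0.14], "rot": [0.081, 0, 0.22]}
    - {"gripper": 0.75, "slide": [0.45, -0.34, -0.17], "rot": [0.093, 0, 0.252]}
    - {"gripper": 0.75, "slide": [0.52, -0.36, -0.19], "rot": [0.104, 0, 0.283]}
    - {"gripper": 0.75, "slide": [0.59, -0.38, -0.22], "rot": [0.116, 0, 0.314]}
    - {"gripper": 0.75, "slide": [0.59, -0.38, -0.22], "rot": [0.116, 0, 0.314]}

```text
t: 23.3
tcp_pos: [617.4, 34.1, 133.9]
tcp_rot: [0.03, 0.968, -0.179, -0.174]
force: [0.3, -0.7, 0.1]
opening: 22.3
```

```bash
python3 path.py 170 182 160 172 6 86
python3 - <<'E'
from h import *
cv2.imwrite("pics/s14.png",cv2.resize(eyes.get_image("side")[180:280,200:320,::-1],None,fx=6,fy=6,interpolation=cv2.INTER_CUBIC))
E
```

```text
23.3 tcp [617.4  34.1 133.9] F [ 0.27 -0.68  0.08] open 22.27 j [ 0.01  0.99 -0.26  1.31  0.16  1.21 -0.62]
deck [33.5 38.  85.3] ang 170.3 r 109.6 phi 159.9 Fd [-0.2  0.7  0.2]
[0.03, -0.01, -0.0] [0.009, -0.003, 0.022]
[0.07, -0.01, -0.02] [0.016, -0.004, 0.043]
[0.1, -0.02, -0.03] [0.024, -0.004, 0.064]
[0.14, -0.02, -0.04] [0.032, -0.004, 0.085]
[0.18, -0.02, -0.06] [0.039, -0.004, 0.105]
[0.21, -0.02, -0.07] [0.047, -0.004, 0.126]
```

View pics/s14.png

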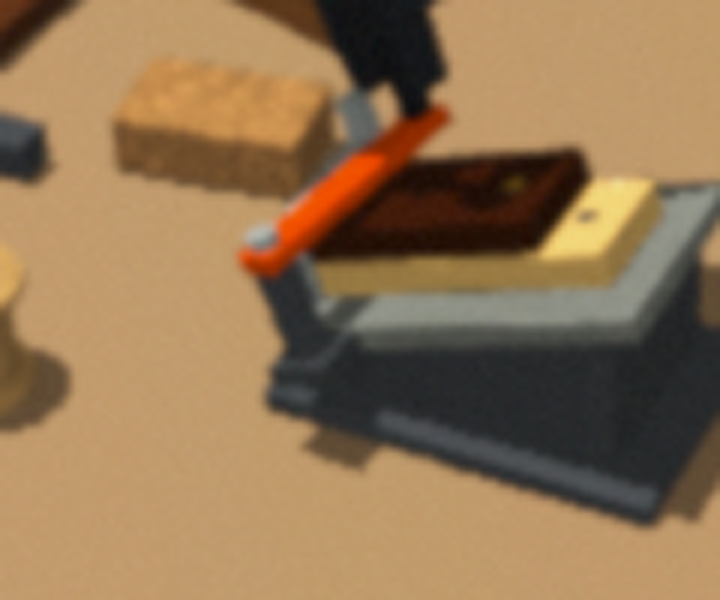

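Nearly across. Pushing gently on to the end stop.

Request:
step_arm:
  commands:
    - {"gripper": 0.75, "slide": [0.03, -0.01, 0], "rot": [0.009, 0, 0.022]}
    - {"gripper": 0.75, "slide": [0.07, -0.01, -0.02], "rot": [0.016, 0, 0.043]}
    - {"gripper": 0.75, "slide": [0.1, -0.02, -0.03], "rot": [0.024, 0, 0.064]}
    - {"gripper": 0.75, "slide": [0.14, -0.02, -0.04], "rot": [0.032, 0, 0.085]}
    - {"gripper": 0.75, "slide": [0.18, -0.02, -0.06], "rot": [0.039, 0, 0.105]}
    - {"gripper": 0.75, "slide": [0.2, -0.02, -0.07], "rot": [0.047, 0, 0.126]}
    - {"gripper": 0.75, "slide": [0.2, -0.02, -0.07], "rot": [0.047, 0, 0.126]}

```text
t: 24.05
tcp_pos: [636.9, 32.7, 126.9]
tcp_rot: [0.011, 0.981, -0.076, -0.177]
force: [-0.5, -0.9, 0.2]
opening: 22.1
```

Request:
step_arm:
  commands:
    - {"gripper": 0.75, "slide": [0.01, 0, -0.004], "rot": [0, 0, 0]}
    - {"gripper": 0.75, "slide": [0.02, 0, -0.007], "rot": [0, 0, 0]}
    - {"gripper": 0.75, "slide": [0.02, 0, -0.007], "rot": [0, 0, 0]}

```text
t: 24.35
tcp_pos: [637.1, 32.7, 126.6]
tcp_rot: [0.012, 0.981, -0.076, -0.179]
force: [-5.8, -0.3, 4.6]
opening: 22.2
```

```bash
python3 path.py 180 181 172 172 1 86
```

```text
24.35 tcp [637.1  32.7 126.6] F [-5.77 -0.27  4.59] open 22.18 j [ 0.03  1.04 -0.31  1.23  0.21  1.27 -0.44]
deck [12.5 39.1 85.2] ang -178.7 r 109.2 phi 172.0 Fd [7.  0.4 2.3]
[-0.0, -0.01, 0.01] [0.001, -0.007, 0.0]
```

Request:
step_arm:
  commands:
    - {"gripper": 0.75, "slide": [0.02, 0, -0.007], "rot": [0, 0, 0]}
    - {"gripper": 0.75, "slide": [0.02, 0, -0.007], "rot": [0, 0, 0]}
    - {"gripper": 0.75, "slide": [0, 0, 0], "rot": [0, 0, 0]}
    - {"gripper": 0.5, "slide": [0, 0, 0], "rot": [0, 0, 0]}
    - {"gripper": 0.5, "slide": [0, 0, 0], "rot": [0, 0, 0]}
    - {"gripper": 0.5, "slide": [0, 0, 0], "rot": [0, 0, 0]}
    - {"gripper": 0.5, "slide": [0, 0, 0], "rot": [0, 0, 0]}

```text
t: 25.05
tcp_pos: [637.5, 32.7, 126.5]
tcp_rot: [0.012, 0.981, -0.076, -0.179]
force: [-0.7, 0.4, 0.3]
opening: 43.9
```

Request:
step_arm:
  commands:
    - {"gripper": 0.5, "slide": [0.07, 0, 0.2], "rot": [0, 0, 0]}
    - {"gripper": 0.5, "slide": [0.17, 0, 0.47], "rot": [0, 0, 0]}
    - {"gripper": 0.5, "slide": [0.32, 0, 0.9], "rot": [0, 0, 0]}
    - {"gripper": 0.5, "slide": [0.33, -0.2, 0.95], "rot": [0, 0, 0]}
    - {"gripper": 0.5, "slide": [0.2, -0.6, 1.0], "rot": [0, 0, 0]}
    - {"gripper": 0.5, "slide": [0, -1.0, 1.0], "rot": [0, 0, 0]}
    - {"gripper": 0.5, "slide": [-0.3, -1.0, 1.0], "rot": [0, 0, 0]}

```text
t: 25.75
tcp_pos: [607.3, -76.3, 225.6]
tcp_rot: [0.015, 0.981, -0.081, -0.178]
force: [-0.3, -1.4, 0.3]
opening: 44.1
```

Request:
step_arm:
  commands:
    - {"gripper": 0.5, "slide": [-0.2, -0.4, 0], "rot": [0, 0, 0]}
    - {"gripper": 0.5, "slide": [-0.5, -0.8, 0], "rot": [0, 0, 0]}
    - {"gripper": 0.5, "slide": [-0.8, -1.0, 0.1], "rot": [0, 0, 0]}
    - {"gripper": 0.5, "slide": [-1.0, -1.0, 0.2], "rot": [0, 0, 0]}
    - {"gripper": 0.5, "slide": [-1.0, -1.0, 0.2], "rot": [0, 0, 0]}

```text
t: 26.25
tcp_pos: [505.0, -178.4, 246.8]
tcp_rot: [0.015, 0.98, -0.083, -0.178]
force: [0.9, -0.0, 0.1]
opening: 44.0
```

```bash
python3 - <<'E'
from h import *
show()
cv2.imwrite("pics/sf.png",eyes.get_image("side")[:,:,::-1]);cv2.imwrite("pics/tf.png",eyes.get_image("top")[:,:,::-1])
s=cv2.imread("pics/sf.png");t=cv2.imread("pics/tf.png")
cv2.imwrite("pics/sfc.png",cv2.resize(s[180:280,215:335],None,fx=6,fy=6,interpolation=cv2.INTER_CUBIC))
cv2.imwrite("pics/tfc.png",cv2.resize(t[170:270,220:340],None,fx=6,fy=6,interpolation=cv2.INTER_CUBIC))
E
```

```text
26.25 tcp [ 505.  -178.4  246.8] F [ 0.9  -0.02  0.07] open 43.98 j [ 0.38  0.75 -0.31  1.54  0.26  1.25 -0.19]
```

View pics/sfc.png

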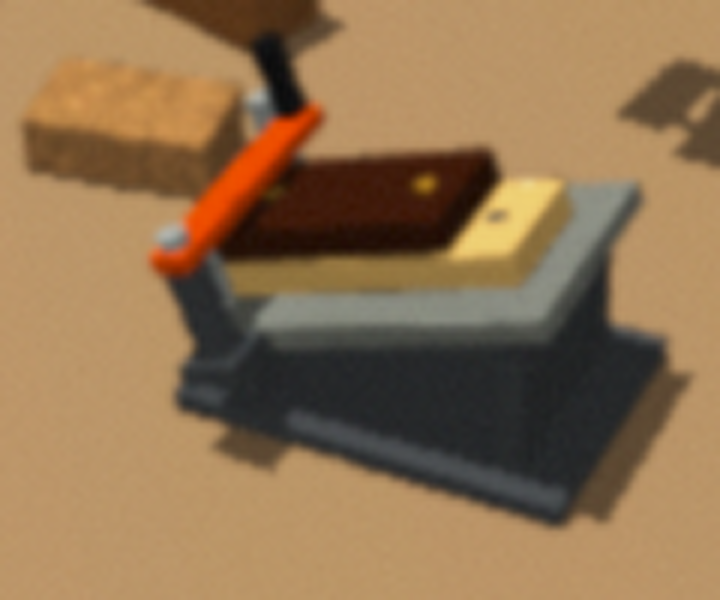

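View pics/tfc.png

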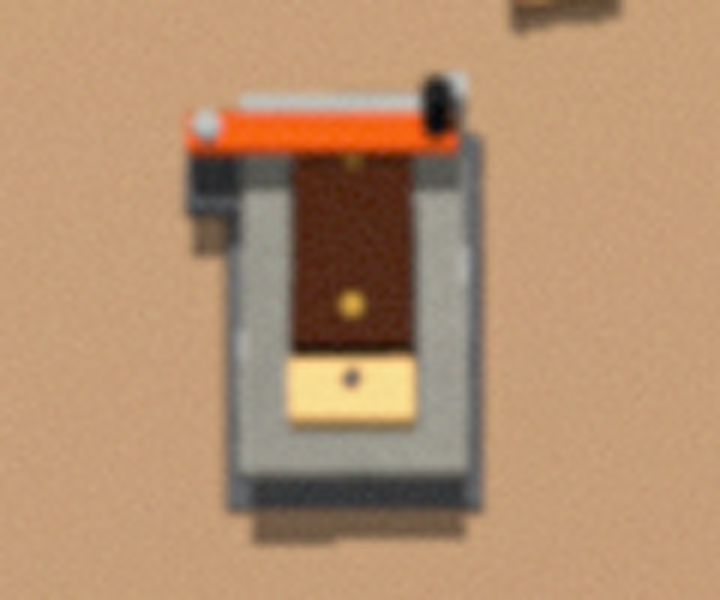

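View pics/tf.png

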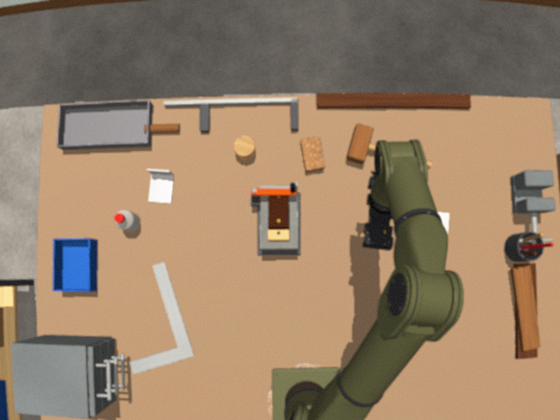

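The orange bar lies along the backstop, from about (190,130) to (460,130) in the crop. Plug positions (350,304) and (350,378) keep the same rows as before the swing, so the boards have not shifted. The arm is clear; handing in.

```bash
python3 -c "
from h import *
print(workorder.finish_job())"
```

```text
the job is handed in; nothing more can be done
None
```

The job is handed in at about 26 s on the robot's clock; `finish_job` gave no verdict.

- **Boards:** The pale board is flat on the shelf with its lower end pushed against the backstop at about 4.5 N. The dark board is on top of it, pushed against the backstop at about 7 N. I pressed each board down until I felt contact, then let go.
- **Keeper:** I swung the bar across with the fingers loosely around its pin until it met its end stop, at about 7 N. Then I released it and backed the arm away.

**Last checks:** In the final pictures the keeper bar lies parallel along the backstop. Both boards are about 0.8 mm off the centre line, and they did not shift during the swing. No other item on the bench was touched, though in the last top view the arm hid part of the white board and the mallet.

**What disagreed:**
- The shelf contact came about 2.5 mm higher than the cameras suggested.
- The dark board met the stop 2.7 mm sooner than its grip point predicted. Its screw plugs put its end at the stop to about 1 mm.

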